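# Make ready the purge manifold

## Robot

A 7-joint arm with a two-finger parallel gripper is mounted at the origin on a cart in front of the work surface, level with it; the furniture and walls round the work are solid. World frame = base frame: x ahead of the robot, y to its left, z up, the work surface at z = 0. Lengths are in m, angles in rad, forces in N, time in s.
With the tool pointing down it reaches from about 0.4 to 0.875 m from the base axis. Payload 19.3 kg.
Tool frame: the origin (TCP) lies on the centre line of the jaws, within the pads' length; the fingertips stand 19 mm ahead of it and the grasp point (between the pads) is the TCP (bot.nose_length is the distance from the TCP to the fingertips, in m); y points along the fingers, z is the direction in which the jaws open and shut, and the axes are right-handed (so a half turn about y gives the same grasp; the last joint's range is limited). The gripper opens to 85 mm and grips with 20 to 120 N. Pads are 22 mm wide; open, the fingers measure 114 mm over their backs; the gripper's body (76 mm by 85 mm) begins 54 mm behind the grasp point. The pads swing forward as they close: fully open they stand 13 mm farther back than shut.
Start: joints at [-1.244, 0.521, -0.036, 1.599, 0.021, 1.021, -0.113], TCP at [0.242, 0.576, 0.227] pointing down, gripper open.
Joint ranges: [-2.91, 2.91], [-0.3, 2.13], [-1.5, 1.42], [0.17, 2.43], [-1.26, 4.41], [0.16, 1.93], [-2.52, 2.52]. Speed limits (rad/s): [1.89, 1.89, 2.39, 2.39, 3.01, 3.01, 3.01].

## Interface

Orientations are given as [roll, pitch, yaw] about the fixed x, y, z axes, in that order (R = Rz(yaw) Ry(pitch) Rx(roll)).
In Python, from workcell import observe, cams, workorder, bot gives the robot as it stands. The module is installed in compiled form; this text tells all that it offers.
- The arm moves only by the tool apply_moves, never from a script. Its arguments are lists of equal length, an entry for each row: "jaw": the opening, from -1 (shut) to 1 (fully open), so that 0 is half open; "translation": the shift along the world's x, y, z in m, a list of three; "angular": the turn, a rotation vector about the world's x, y, z in degrees, a list of three. In form: {"jaw": [jaw, ...], "translation": [[x, y, z], ...], "angular": [[ax, ay, az], ...]}. A call has 1 to 5 rows; each row is the pose to reach, as a shift and turn from the pose commanded when the call began; what a row does not reach only later rows make up. A row lasts 1/10 s, in which the tool goes at most 50 mm and 8.59 degrees, less where a joint would pass 70% of its speed; a pose out of reach is approached as far as the arm can. A call with a gripper value outside its range is refused whole. The fingers move at their own pace and stop on an object; "newtons" is the grip in N (left out, the last holds). Time passes only in rows, so rows that repeat a pose let the fingers close. It gives the time, the measured TCP pose, the force and the opening at its end, in the units of the state.
- observe(): the state, without advancing time (a new reading comes with each control period).
- cams.grab_frame(name): name is "side" or "top"; returns a dict with "pixels" (400x640x3 uint8, red, green, blue), "mtx" (3x3 intrinsics, pixels), "R" (3x3) and "t" (3): a world point X has camera coordinates R X + t. Camera axes: x right, y down, z forward; pixel columns grow to the right and rows downward; lengths in m; the calibration is good to about 2 mm. A picture is of the moment at which its call begins. There is no depth.
- workorder.job_done(): hands the job in, once; it reports no verdict.
The state is a dict: "clock": time; "qpos": joint angles; "qd": joint speeds; "joint_efforts": joint torques, N m; "position": TCP position; "tool_rot": TCP orientation; "force": force on the tool from outside, world axes, zero at the start; "moment": the same for the moment, N m; "grip_width": finger opening in m.
Only numpy, scipy, OpenCV 4.12 (cv2) and the standard library are available. Lean on these libraries where they do the work, as an engineer would, in place of code of your own. Each camera call takes 0.05 s, during which the arm holds its last target. There are 200 camera calls.

## Task

Make the manifold ready for purging: first turn the gauge's bezel until the red zero line lies under the needle, and leave it so. Then screw both elbows further on, clockwise, until each outlet points straight at the middle of the mark of its own colour on the bench. Last, turn each drip cup that is out (one or two) mouth-up and stand it centred on the mark of its colour, without disturbing the bottle, the spool or the meter.

Things in the scene. Friction and masses are not known exactly. Their poses are not given: they have to be found in the camera images.
- manifold: fixed aluminium bar 60 x 320 mm, 45 mm high, bolted to the bench; origin under its centre, its x axis points away from the robot (yaw within 0.2), y along the bar to the left. On its top: a gauge in the middle and two upright brass threaded stubs 120 mm to either side, each carrying a brass elbow: yellow at +y, blue at -y. Nothing on it stands higher than 125 mm. 
- bezel (a joint): black ribbed gauge bezel, a disc of 62 mm diameter, 18 mm high, lying level on top of the gauge (its top at z = 116 mm, the gauge body under it is only 46 mm wide). It turns the white dial face with the red zero line about the vertical; rad, counterclockwise from above positive, range -1.6 to 1.6. Friction 0.05 N m holds it where it is left. The gauge reads zero when this value equals joint needle.
- needle (a joint): angle of the black gauge needle, rad, same zero and sense as joint bezel. The needle stands still whatever the bezel does, and lies on the face inside the bezel, flush with its top.
- bezel_grip (a point): on the vertical axis of the bezel, half way up its rim (z = 107 mm); x axis points to the red zero line, z up.
- needle_tip (a point): outer end of the black needle, 21 mm from the bezel's axis.
- elbow_yellow (a joint): the left (+y) brass elbow, already started on its stub: rad, clockwise seen from above positive (screwing on), range 0 to 4.6 with stops, sinking 1.8 mm a turn. Thread friction 0.12 N m holds it where it is left.
- elbow_yellow_grip (a point): on the vertical axis of the yellow elbow, 26 mm above the underside of its body (z about 97 mm), 14 mm below its flat top. The body is a square block 28 x 28 mm, 40 mm high, with flats to grip facing this point's y and -y; x axis points along the outlet, a level tube 27 mm wide ending in a yellow collar 50 mm from this axis; z up.
- mark_yellow: flat round mark stuck on the bench in front of the yellow elbow, 92 mm wide, white with a yellow edge and a yellow dot in the middle, 120 to 140 mm in front of the stub; origin in its centre.
- cup_yellow: loose square yellow drip cup, 50 x 50 mm outside, 60 mm high, straight walls 3 mm thick, 70 g; at the start it stands mouth-down with a white square on its closed base. Origin in the middle of its mouth; z axis from the mouth towards the closed base (up at the start, down when the cup stands mouth-up); x and y axes square to its side walls. May be absent.
- cup_yellow_base (a point): centre of the outside of the closed base of the yellow cup, 60 mm along z from its origin.
- elbow_blue (a joint): the right (-y) brass elbow, already started on its stub: rad, clockwise seen from above positive (screwing on), range 0 to 4.6 with stops, sinking 1.8 mm a turn. Thread friction 0.12 N m holds it where it is left.
- elbow_blue_grip (a point): on the vertical axis of the blue elbow, 26 mm above the underside of its body (z about 97 mm), 14 mm below its flat top. The body is a square block 28 x 28 mm, 40 mm high, with flats to grip facing this point's y and -y; x axis points along the outlet, a level tube 27 mm wide ending in a blue collar 50 mm from this axis; z up.
- mark_blue: flat round mark stuck on the bench in front of the blue elbow, 92 mm wide, white with a blue edge and a blue dot in the middle, 120 to 140 mm in front of the stub; origin in its centre.
- cup_blue: loose square blue drip cup, 50 x 50 mm outside, 60 mm high, straight walls 3 mm thick, 70 g; at the start it stands mouth-down with a white square on its closed base. Origin in the middle of its mouth; z axis from the mouth towards the closed base (up at the start, down when the cup stands mouth-up); x and y axes square to its side walls. May be absent.
- cup_blue_base (a point): centre of the outside of the closed base of the blue cup, 60 mm along z from its origin.
- flux_bottle: bystander: white bottle with red nozzle, 51 mm wide, 140 mm high, behind the manifold; origin under its centre.
- solder_spool: bystander: spool with blue flanges, 55 mm wide, 47 mm high, on the right; origin under its centre. Farther right a wall stands at y = -0.62 m.
- multimeter: bystander: black meter lying on the bench, 140 x 75 mm, 41 mm high, behind the manifold; origin under its centre. Behind it a shelf, its top 0.29 m high, begins at x = 0.81 m; to the left a tall carton stands beyond x = 0.57 m, y = 0.42 m.
There are look-alikes about, which are no part of the job. There is more than one size of the cup_yellow; the job needs the largest.

How it is judged:
By the outcome, as a careful person would: the job done as asked, in the order asked, and still so for the second after the job is handed in, with the robot touching nothing.
Of cup_yellow, cup_blue only 1 to 2 are there at a start; the rules pass over those that are not, and their reading is None.
At some moment in a run one of cup_yellow, cup_blue may be knocked a few centimetres aside while the robot is not near it.
Once in a run the grip may slacken for a moment while it holds something.
It also fails if it takes over 210 s, if anything falls off the work surface, if the arm or the gripper's body presses on something with over 40 N, if the wrist force passes 120 N, or if a joint passes its speed limit or range.

## Working session

There is one attempt and no reset: what is moved stays moved. The work goes in short steps, Python scripts to look and compute and a tool call to move; the robot and the scene stay as the last step left them, time stands still between calls to the robot, and variables do not carry over. Pictures are saved under pics/ and viewed, about 12 in all and at most 16, crops included, and the job is handed in when it is done.

Besides the shell and the picture viewer there is one more tool, called by a JSON object that holds its "op" and its "data", one argument or row to a line. apply_moves: Moves the arm, as the interface text tells. Its arguments: {"type":"object","properties":{"jaw":{"type":"array"},"translation":{"type":"array"},"angular":{"type":"array"},"newtons":{"type":"number"}},"required":["jaw","translation","angular"]}

```bash
mkdir -p pics; cat > h.py <<'E'
import numpy as np, cv2
from workcell import observe, cams, workorder, bot
def grab(n):
    f=cams.grab_frame(n); f['img']=cv2.cvtColor(f['pixels'],cv2.COLOR_RGB2BGR); return f
def proj(f,X):
    X=np.atleast_2d(X); c=X@np.array(f['R']).T+np.array(f['t']); p=c@np.array(f['mtx']).T; return p[:,:2]/p[:,2:]
def onz(f,uv,z):
    uv=np.atleast_2d(uv); R=np.array(f['R']); C=-R.T@np.array(f['t'])
    d=np.c_[uv,np.ones(len(uv))]@np.linalg.inv(f['mtx']).T@R
    return C+d*((z-C[2])/d[:,2])[:,None]
def tri(f1,p1,f2,p2):
    P=[np.array(f['mtx'])@np.c_[f['R'],f['t']] for f in (f1,f2)]
    X=cv2.triangulatePoints(P[0],P[1],np.float64(p1).reshape(2,1),np.float64(p2).reshape(2,1)); return (X[:3]/X[3]).ravel()
E
python3 - <<'E'
from h import *
import pickle
for n in('top','side'):
    f=grab(n); pickle.dump(f,open(n+'0.pkl','wb')); cv2.imwrite(f'pics/{n}0.png',f['img'])
    R=np.array(f['R']);print(n,-R.T@np.array(f['t']),R[2],f['mtx'][0][0])
s=observe();print(s); print([a for a in dir(bot) if a[0]!='_'])
E
```

```text
top [ 0.40537493 -0.03547719  1.04608073] [ 0.13663573 -0.01439916 -0.9905167 ] 362.04034708491486
side [-0.24645709 -0.51803353  1.24518527] [ 0.52963165  0.31721339 -0.78668035] 516.2027620766157
{'clock': 0.1, 'qpos': array([-1.24419414,  0.52194652, -0.03631357,  1.59993489,  0.02116864,
        1.02109136, -0.11278141]), 'qd': array([ 0.00064714, -0.00161228, -0.00033673, -0.00337654, -0.00072469,
       -0.00064981, -0.00036144]), 'joint_efforts': array([ 2.47827513e-03, -9.28469682e+01,  1.98377140e+00, -3.70530474e+01,
        1.82202790e-02,  5.40557667e-03,  1.23766140e-04]), 'position': array([0.24145979, 0.57615233, 0.22689411]), 'tool_rot': array([-1.57179164e+00, -4.91852768e-05, -3.96823255e-01]), 'force': array([ 0.1542721 , -0.4098453 , -0.34068612]), 'moment': array([ 0.01315295,  0.00842154, -0.00908426]), 'grip_width': 0.08538975375569678}
['IKError', 'nose_length']
```

View pics/top0.png

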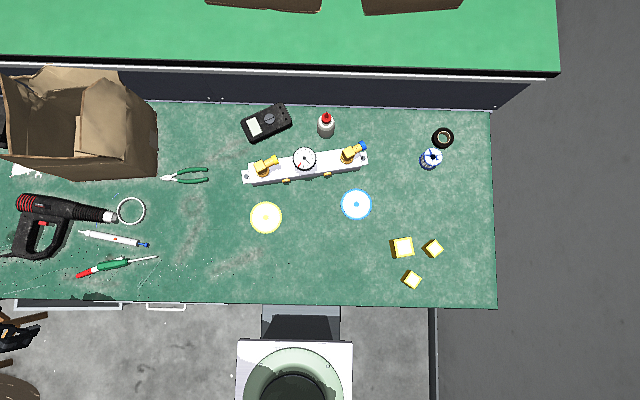

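View pics/side0.png

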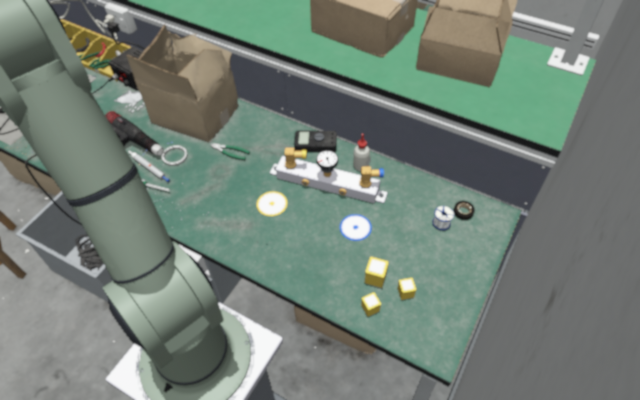

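```bash
python3 - <<'E'
from h import *
import pickle
T=pickle.load(open('top0.pkl','rb'));S=pickle.load(open('side0.pkl','rb'))
for X in ([0,0,0],[.242,.576,.227],[.6,0,0],[.6,.3,0]): print(X,proj(T,X),proj(S,X))
a=T['img'][85:235,235:385]; b=S['img'][120:250,245:395]
a=cv2.resize(a,(600,600),interpolation=cv2.INTER_CUBIC)
cv2.imwrite('pics/ta.png',a); cv2.imwrite('pics/sb.png',cv2.resize(b,None,fx=4.5,fy=4.5,interpolation=cv2.INTER_CUBIC))
E
```

```text
[0, 0, 0] [[292.68782946 399.11089375]] [[196.34284363 357.24211058]]
[0.242, 0.576, 0.227] [[ 24.14117479 317.65632987]] [[ 66.69285056 149.12963746]]
[0.6, 0, 0] [[299.67420902 181.12183884]] [[317.22883962 190.63283755]]
[0.6, 0.3, 0] [[196.98919393 178.23804066]] [[237.63641223 156.03483071]]
```

View pics/ta.png

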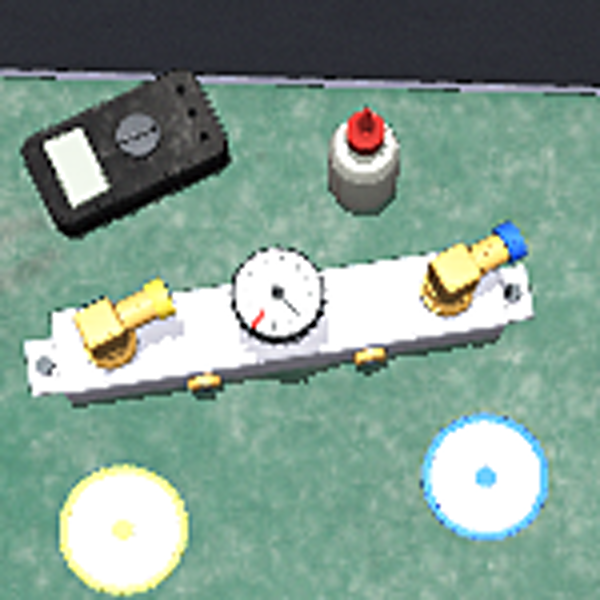

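View pics/sb.png

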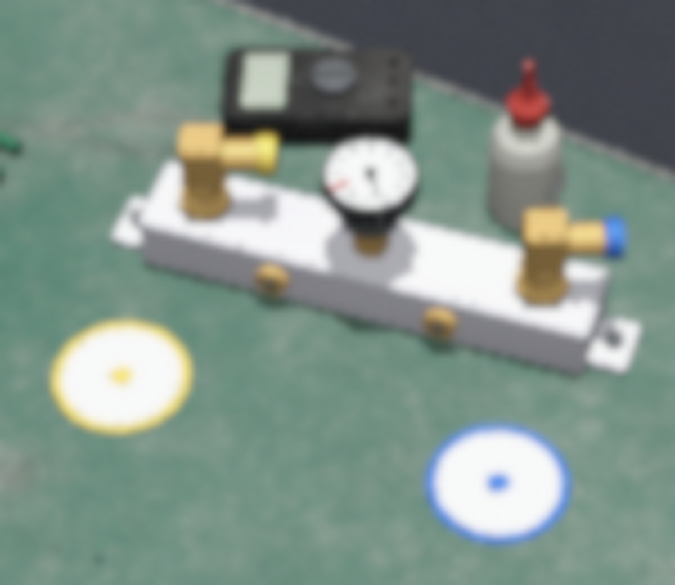

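```bash
cat >> h.py <<'E'
def seg(f,lo,hi,roi):
    """centroids of HSV blobs in roi (u0,v0,u1,v1)"""
    u0,v0,u1,v1=roi; h=cv2.cvtColor(f['img'][v0:v1,u0:u1],cv2.COLOR_BGR2HSV)
    n,l,s,c=cv2.connectedComponentsWithStats(cv2.inRange(h,lo,hi))
    return [(int(s[i,4]),(c[i]+[u0,v0]).round(2).tolist()) for i in range(1,n) if s[i,4]>4]
E
python3 - <<'E'
from h import *
import pickle
T=pickle.load(open('top0.pkl','rb'));S=pickle.load(open('side0.pkl','rb'))
rt=(240,80,375,240);rs=(250,120,395,250)
for n,f,r in(('T',T,rt),('S',S,rs)):
    print(n,'blue',seg(f,(95,90,90),(125,255,255),r)); print(n,'yel',seg(f,(24,90,90),(34,255,255),r)); print(n,'brass',seg(f,(10,80,60),(24,255,255),r)); print(n,'red',seg(f,(0,90,80),(8,255,255),r)+seg(f,(172,90,80),(180,255,255),r))
    print(n,'white',seg(f,(0,0,200),(180,60,255),r))
    if n=='T': print('cup', seg(f,(20,90,90),(34,255,255),(380,225,450,295)), seg(f,(0,0,200),(180,90,255),(380,225,450,295)))
    else: print('cup', seg(f,(18,90,90),(34,255,255),(350,250,430,325)), seg(f,(0,0,190),(180,90,255),(350,250,430,325)))
a=T['img'][142:174,288:322]; b=S['img'][142:182,308:348]
big=lambda x:cv2.resize(x,(380,380),interpolation=cv2.INTER_CUBIC)
c=T['img'][230:300,380:450]; 
cv2.imwrite('pics/g.png',np.hstack([big(a),big(c)]))
E
```

```text
T blue [(50, [362.58, 144.56]), (189, [356.01, 203.99]), (19, [356.05, 203.79])]
T yel [(71, [352.45, 149.17]), (76, [271.76, 160.07]), (5, [256.8, 162.0]), (14, [259.64, 170.43]), (16, [257.88, 204.5]), (5, [276.4, 206.2]), (10, [250.6, 217.5]), (7, [281.0, 216.0]), (8, [265.38, 217.5]), (5, [254.0, 228.0])]
T brass [(6, [352.83, 146.5]), (100, [348.0, 157.21]), (113, [264.99, 169.54]), (18, [326.89, 173.94]), (19, [285.53, 180.16])]
T red [(78, [325.92, 117.0]), (6, [299.0, 164.5])]
T white [(6, [346.5, 106.0]), (165, [253.62, 126.17]), (71, [325.42, 122.66]), (1930, [303.78, 164.59]), (6, [266.33, 162.83]), (9, [260.11, 168.33]), (579, [355.92, 203.86]), (617, [265.42, 217.04])]
cup [(181, [400.48, 247.04]), (121, [431.34, 248.17]), (108, [410.03, 278.2])] [(219, [403.37, 247.22]), (112, [434.54, 248.11]), (123, [411.99, 279.54])]
S blue [(36, [381.5, 172.0]), (127, [354.41, 229.17]), (7, [355.0, 226.71])]
S yel [(50, [303.28, 153.06]), (16, [284.88, 204.5]), (18, [258.89, 208.33]), (8, [270.5, 215.0])]
S brass [(250, [292.27, 155.97]), (242, [367.1, 175.22]), (15, [327.0, 174.0]), (24, [305.17, 181.08]), (25, [342.64, 190.92])]
S red [(65, [361.78, 142.54]), (5, [360.8, 137.0]), (9, [363.78, 137.78])]
S white [(55, [303.27, 137.4]), (21, [362.24, 151.43]), (211, [326.84, 158.22]), (468, [299.66, 168.7]), (24, [272.71, 170.88]), (504, [351.28, 181.57]), (29, [374.24, 180.17]), (61, [381.56, 196.72]), (469, [271.51, 203.24]), (509, [355.27, 226.89])]
cup [(301, [375.06, 275.52]), (155, [405.63, 292.11]), (156, [370.04, 307.91])] [(226, [376.67, 266.01]), (154, [407.35, 283.92]), (167, [371.26, 299.71])]
```

View pics/g.png

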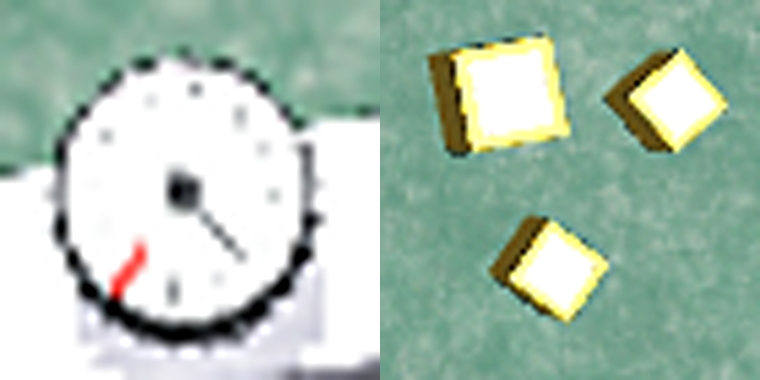

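```bash
python3 - <<'E'
from h import *
import pickle
T=pickle.load(open('top0.pkl','rb'));S=pickle.load(open('side0.pkl','rb'))
P={'bez':((303.9,157.6),(326.84,158.2),.116),'ely':((260.3,165.3),(289.2,150.6),.111),'elb':((347.8,152.0),(366.1,168.8),.111),
'coly':((273.0,159.6),(303.3,153.1),.097),'colb':((362.6,144.6),(381.5,172),.097),'my':((265.4,217.2),(271.5,203.3),0),'mb':((356,203.9),(355.2,227),0),
'cup':((403.4,247.2),(376.67,266),.06),'bottle':((325.5,121.),(361.8,150),.1),'spool':((431,158),(443,217),.047),'mm':((266,123),(315,139),.04),'s1':((434.5,248.1),(407.35,283.9),.04),'s2':((412,279.5),(371.3,299.7),.04)}
for k,(a,b,z) in P.items(): print(k,'tri',tri(T,a,S,b).round(4),'T',onz(T,a,z)[0,:2].round(4),'S',onz(S,b,z)[0,:2].round(4))
c=np.array([303.9,157.5]);
w=onz(T,[c,c+[5.37,5.73],c+[-4.92,6.9]],.116)
for q in w[1:]: d=q-w[0]; print(np.degrees(np.arctan2(d[1],d[0])),np.linalg.norm(d[:2]))
E
```

```text
bez tri [ 0.6412 -0.0124  0.1155] T [ 0.6416 -0.0131] S [ 0.6406 -0.0124]
ely tri [0.6173 0.1027 0.1115] T [0.6187 0.1011] S [0.6171 0.1037]
elb tri [ 0.6623 -0.1299  0.1114] T [ 0.6616 -0.1291] S [ 0.6631 -0.1301]
coly tri [0.6393 0.0691 0.0968] T [0.6385 0.07  ] S [0.6395 0.0686]
colb tri [ 0.6872 -0.1699  0.0946] T [ 0.6873 -0.1704] S [ 0.6848 -0.1702]
my tri [4.906e-01 9.640e-02 4.000e-04] T [0.4913 0.0956] S [0.4906 0.0971]
mb tri [ 0.5363 -0.1651  0.    ] T [ 0.5372 -0.1662] S [ 0.5357 -0.1646]
cup tri [ 0.4146 -0.2881  0.061 ] T [ 0.4149 -0.2887] S [ 0.415  -0.2877]
bottle tri [ 0.7611 -0.0691  0.0672] T [ 0.7495 -0.0683] S [ 0.7329 -0.0815]
spool tri [ 0.6727 -0.3783  0.0273] T [ 0.6688 -0.3729] S [ 0.6571 -0.38  ]
mm tri [0.7641 0.1021 0.0287] T [0.7599 0.1009] S [0.7549 0.0961]
s1 tri [ 0.4141 -0.3778  0.0453] T [ 0.4148 -0.3803] S [ 0.4166 -0.3768]
s2 tri [ 0.3284 -0.3156  0.0444] T [ 0.3281 -0.3168] S [ 0.3305 -0.3148]
-135.87691774171194 0.020914932232466137
146.9102135762432 0.022619686729679737
```

{"op": "apply_moves", "data": {
  "jaw": [1,1,1,1,1],
  "translation": [
    [0.027,-0.039,0],
    [0.053,-0.078,0],
    [0.08,-0.118,0],
    [0.106,-0.157,0],
    [0.133,-0.196,0]
  ],
  "angular": [
    [0,0,-8],
    [0,0,-15],
    [0,0,-23],
    [0,0,-31],
    [0,0,-38]
  ]
}}

```text
clock: 0.6
position: [0.3752, 0.3786, 0.2274]
tool_rot: [-1.571, 0.0, -1.066]
force: [0.7, 1.2, 0.2]
grip_width: 0.0856
```

{"op": "apply_moves", "data": {
  "jaw": [1,1,1,1,1],
  "translation": [
    [0.027,-0.039,0],
    [0.053,-0.078,0],
    [0.08,-0.118,0],
    [0.106,-0.157,0],
    [0.133,-0.196,0]
  ],
  "angular": [
    [0,0,-8],
    [0,0,-15],
    [0,0,-23],
    [0,0,-31],
    [0,0,-38]
  ]
}}

```text
clock: 1.1
position: [0.5082, 0.1827, 0.2274]
tool_rot: [-1.571, 0.0, -1.729]
force: [0.4, 1.4, -0.3]
grip_width: 0.0853
```

{"op": "apply_moves", "data": {
  "jaw": [1,1,1,1,1],
  "translation": [
    [0.027,-0.039,0],
    [0.053,-0.078,0],
    [0.08,-0.118,0],
    [0.106,-0.157,0],
    [0.133,-0.196,0]
  ],
  "angular": [
    [0,0,-8],
    [0,0,-15],
    [0,0,-23],
    [0,0,-31],
    [0,0,-39]
  ]
}}

```text
clock: 1.6
position: [0.6412, -0.0132, 0.2272]
tool_rot: [-1.571, -0.0, -2.409]
force: [0.6, 1.2, 0.7]
grip_width: 0.0855
```

{"op": "apply_moves", "data": {
  "jaw": [1,1,1,1,1],
  "translation": [
    [0,0,-0.03],
    [0,0,-0.06],
    [0,0,-0.085],
    [0,0,-0.105],
    [0,0,-0.12]
  ],
  "angular": [
    [0,0,0],
    [0,0,0],
    [0,0,0],
    [0,0,0],
    [0,0,0]
  ]
}}

```text
clock: 2.1
position: [0.64, -0.0116, 0.1057]
tool_rot: [-1.572, -0.001, -2.404]
force: [1.4, 0.2, -0.3]
grip_width: 0.0854
```

{"op": "apply_moves", "data": {
  "jaw": [-1,-1,-1,-1,-1],
  "translation": [
    [0,0,0],
    [0,0,0],
    [0,0,0],
    [0,0,0],
    [0,0,0]
  ],
  "angular": [
    [0,0,0],
    [0,0,0],
    [0,0,0],
    [0,0,0],
    [0,0,0]
  ],
  "newtons": 30
}}

```text
clock: 2.6
position: [0.6439, -0.0121, 0.1121]
tool_rot: [-1.565, 0.006, -2.404]
force: [10.9, -12.0, 34.8]
grip_width: 0.0128
```

```bash
python3 - <<'E'
from h import *
s=observe();print(s['position'],s['force'],s['moment'],s['grip_width'])
t=grab('top');b=grab('side')
big=lambda x:cv2.resize(x,(395,395),interpolation=cv2.INTER_CUBIC)
cv2.imwrite('pics/c1.png',np.hstack([big(t['img'][110:210,250:350]),big(b['img'][110:210,275:375])]))
E
```

```text
[ 0.64389631 -0.01211386  0.11212184] [ 10.91728115 -11.95900004  34.81550636] [-3.47772699 -2.50239983 -0.03468284] 0.012802584648303918
```

View pics/c1.png

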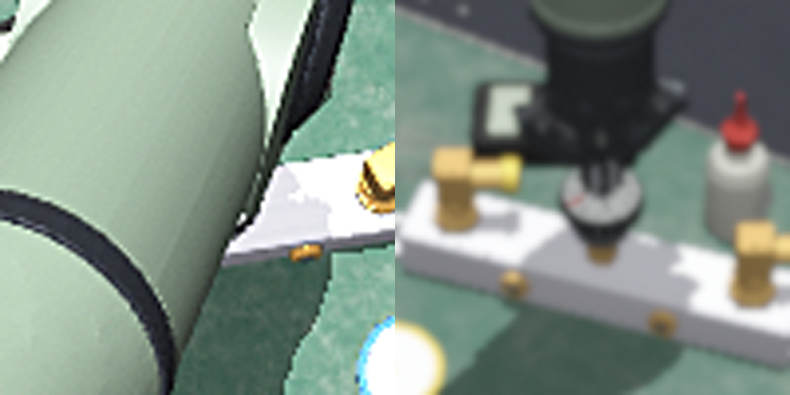

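{"op": "apply_moves", "data": {
  "jaw": [1,1,1,1],
  "translation": [
    [0,0,0.01],
    [0,0,0.01],
    [0,0,0.01],
    [0,0,0.01]
  ],
  "angular": [
    [0,0,0],
    [0,0,0],
    [0,0,0],
    [0,0,0]
  ]
}}

```text
clock: 3.1
position: [0.6404, -0.0115, 0.1172]
tool_rot: [-1.571, -0.0, -2.404]
force: [-0.1, 0.1, -0.8]
grip_width: 0.058
```

```bash
python3 - <<'E'
from h import *
s=observe();print(s['position'],s['force'],s['moment'],s['grip_width'],bot.nose_length)
b=grab('side')
big=lambda x:cv2.resize(x,(600,600),interpolation=cv2.INTER_CUBIC)
im=b['img'].copy()
cv2.imwrite('pics/c2.png',big(im[105:185,285:365]))
p=s['position']; print(proj(b,[p,p-[0,0,.019]]), proj(b,[.641,-.0125,.116]))
E
```

```text
[ 0.64043998 -0.01148709  0.11724322] [-0.11959545  0.11031854 -0.83610523] [ 0.05401254  0.02314342 -0.00961736] 0.058012020391032024 0.019
[[326.55483082 157.83930514]
 [326.60890817 162.14487865]] [[326.95181505 158.12238635]]
```

View pics/c2.png

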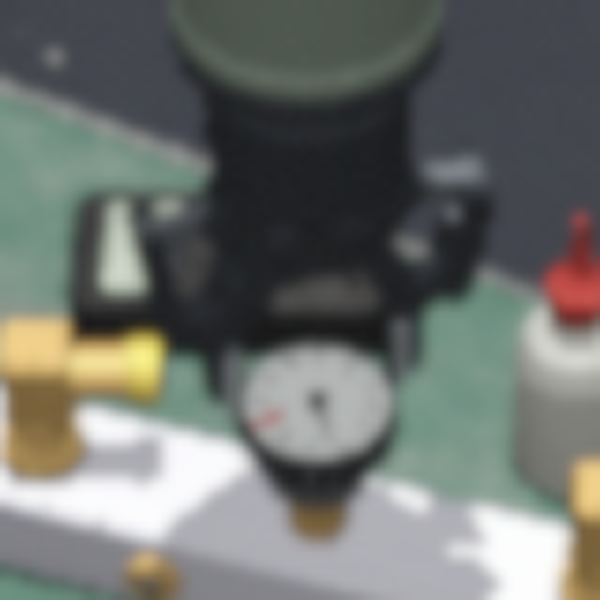

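{"op": "apply_moves", "data": {
  "jaw": [1,1,1],
  "translation": [
    [0,0,0.0],
    [0,0,0],
    [0,0,0]
  ],
  "angular": [
    [0,0,0],
    [0,0,0],
    [0,0,0]
  ]
}}

```text
clock: 3.45
position: [0.6405, -0.0116, 0.1173]
tool_rot: [-1.571, -0.0, -2.404]
force: [-0.4, -0.1, -0.1]
grip_width: 0.0852
```

```bash
python3 - <<'E'
from h import *
from scipy.spatial.transform import Rotation as Ro
s=observe();print(s['position'],s['force'],s['grip_width'])
b=grab('side')
im=cv2.resize(b['img'][105:185,285:365],(600,600),interpolation=cv2.INTER_CUBIC)
p=s['position']; R=Ro.from_euler('xyz',s['tool_rot']).as_matrix()
for y,c in((0,(0,0,255)),(.006,(0,255,255)),(.019,(0,255,0))):
  for z in(-.057,-.0425,.0425,.057):
    q=proj(b,p+R@[0,y,z])[0]; q=((q+.5-[285,105])*7.5).astype(int); cv2.circle(im,tuple(map(int,q)),4,c,-1)
cv2.imwrite('pics/c3.png',im)
E
```

```text
[ 0.64050929 -0.01161514  0.11725431] [-0.40965191 -0.13249271 -0.08946505] 0.08520313855423851
```

View pics/c3.png

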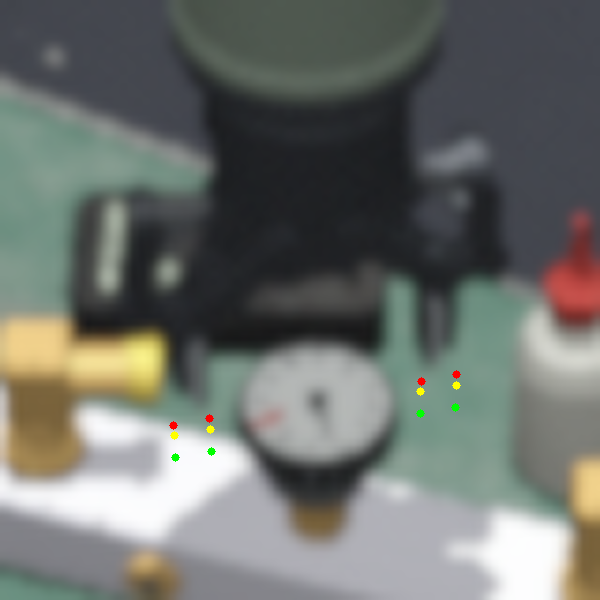

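{"op": "apply_moves", "data": {
  "jaw": [1,1,1,1],
  "translation": [
    [0,0,-0.012],
    [0,0,-0.022],
    [0,0,-0.031],
    [0,0,-0.031]
  ],
  "angular": [
    [0,0,0],
    [0,0,0],
    [0,0,0],
    [0,0,0]
  ]
}}

```text
clock: 3.9
position: [0.6396, -0.0116, 0.0846]
tool_rot: [-1.572, -0.002, -2.404]
force: [0.5, 0.9, -0.2]
grip_width: 0.0854
```

{"op": "apply_moves", "data": {
  "jaw": [0.2,0.2,0.2,0.2],
  "translation": [
    [0,0,0],
    [0,0,0],
    [0,0,0],
    [0,0,0]
  ],
  "angular": [
    [0,0,0],
    [0,0,0],
    [0,0,0],
    [0,0,0]
  ],
  "newtons": 30
}}

```text
clock: 4.3
position: [0.642, -0.013, 0.0875]
tool_rot: [-1.567, 0.002, -2.405]
force: [5.5, -5.9, 2.1]
grip_width: 0.0611
```

{"op": "apply_moves", "data": {
  "jaw": [0.2,0.2,0.2,0.2,0.2],
  "translation": [
    [0.001,-0.001,0],
    [0.001,-0.001,0],
    [0.001,-0.001,0],
    [0.001,-0.001,0],
    [0.001,-0.001,0]
  ],
  "angular": [
    [0,0,8],
    [0,0,16],
    [0,0,24],
    [0,0,32],
    [0,0,40]
  ]
}}

```text
clock: 4.8
position: [0.6418, -0.0128, 0.0874]
tool_rot: [-1.57, 0.0, -1.7]
force: [-5.0, -0.7, 7.8]
grip_width: 0.0607
```

{"op": "apply_moves", "data": {
  "jaw": [0.2,0.2,0.2,0.2,0.2],
  "translation": [
    [0,0,0],
    [0,0,0],
    [0,0,0],
    [0,0,0],
    [0,0,0]
  ],
  "angular": [
    [0,0,8],
    [0,0,16],
    [0,0,24],
    [0,0,32],
    [0,0,37]
  ]
}}

```text
clock: 5.3
position: [0.6415, -0.0128, 0.0874]
tool_rot: [-1.57, -0.0, -1.055]
force: [-5.5, -0.8, 10.0]
grip_width: 0.0608
```

{"op": "apply_moves", "data": {
  "jaw": [1,1,1,1,1],
  "translation": [
    [0,0,0],
    [0,0,0],
    [0,0,0],
    [0,0,0],
    [0,0,0.005]
  ],
  "angular": [
    [0,0,0],
    [0,0,0],
    [0,0,0],
    [0,0,0],
    [0,0,0]
  ]
}}

```text
clock: 5.8
position: [0.6412, -0.0124, 0.0909]
tool_rot: [-1.572, 0.0, -1.061]
force: [-0.3, 0.3, -0.1]
grip_width: 0.0857
```

{"op": "apply_moves", "data": {
  "jaw": [1,1,1,1,1],
  "translation": [
    [0,0,0.05],
    [0,0,0.09],
    [-0.03,0.03,0.09],
    [-0.07,0.06,0.09],
    [-0.11,0.09,0.09]
  ],
  "angular": [
    [0,0,0],
    [0,0,0],
    [0,0,0],
    [0,0,0],
    [0,0,0]
  ]
}}

```text
clock: 6.3
position: [0.5302, 0.0782, 0.1818]
tool_rot: [-1.57, -0.0, -1.061]
force: [1.1, 1.5, -0.1]
grip_width: 0.0854
```

{"op": "apply_moves", "data": {
  "jaw": [1,1,1,1,1],
  "translation": [
    [-0.02,0.045,0],
    [-0.04,0.09,0.02],
    [-0.06,0.13,0.02],
    [-0.08,0.175,0.02],
    [-0.1,0.22,0.02]
  ],
  "angular": [
    [0,0,0],
    [0,0,0],
    [0,0,0],
    [0,0,0],
    [0,0,0]
  ]
}}

```text
clock: 6.8
position: [0.4306, 0.2992, 0.2021]
tool_rot: [-1.57, 0.0, -1.061]
force: [0.9, 0.2, -0.1]
grip_width: 0.0854
```

```bash
python3 - <<'E'
from h import *
import pickle
t=grab('top');b=grab('side'); pickle.dump((t,b),open('p1.pkl','wb'))
r=(288,142,322,174)
print(seg(t,(0,90,80),(8,255,255),r),seg(t,(172,90,80),(180,255,255),r))
a=cv2.resize(t['img'][142:174,288:322],(450,450),interpolation=cv2.INTER_CUBIC)
c=cv2.resize(b['img'][142:176,310:344],(340,450),interpolation=cv2.INTER_CUBIC)
cv2.imwrite('pics/d1.png',np.hstack([a,c]))
E
```

```text
[(5, [309.8, 164.2])] []
```

View pics/d1.png

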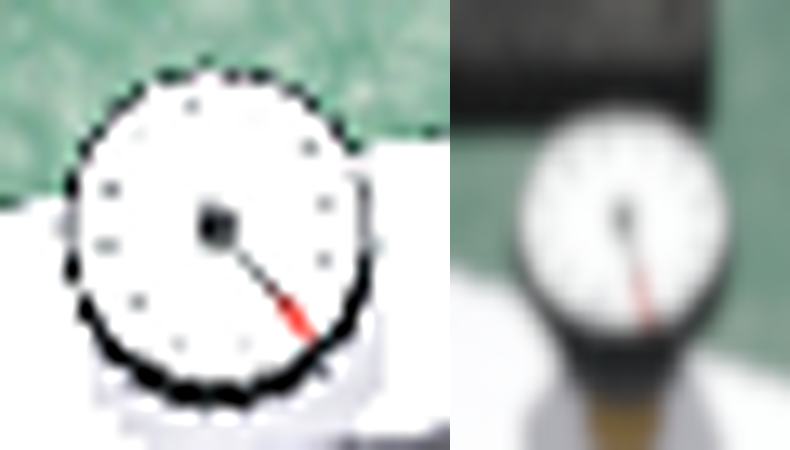

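```bash
cat > gauge.py <<'E'
from h import *
import sys,pickle
t,b=pickle.load(open(sys.argv[1],'rb'))
for n,f in(('T',t),('S',b)):
    im=f['img'].astype(np.float32); g=im.sum(2)/3; red=im[...,2]-im[...,1]
    best=0
    c=proj(f,[.641,-.0125,.116])[0]; x0,y0=np.round(c).astype(int)
    w=np.clip(200-g[y0-3:y0+4,x0-3:x0+4],0,None); yy,xx=np.mgrid[-3:4,-3:4]
    # hub: only the darkest pixels (peak), refined centroid over 3x3 around it
    k=np.unravel_index(np.argmin(cv2.GaussianBlur(g[y0-3:y0+4,x0-3:x0+4],(0,0),.8)),(7,7)); py,px=k[0]+y0-3,k[1]+x0-3
    w=np.clip(255-g[py-1:py+2,px-1:px+2],0,None); yy,xx=np.mgrid[-1:2,-1:2]
    u=np.array([px+(w*xx).sum()/w.sum(),py+(w*yy).sum()/w.sum()]); C=onz(f,u,.116)[0]
    # whole face centroid (bright ellipse incl. marks) is not used: white bar merges
    th=np.radians(np.arange(-180,-60,.5))
    def ring(ch,r0,r1):
        r=np.linspace(r0,r1,12); P=C+np.stack([np.outer(np.cos(th),r),np.outer(np.sin(th),r),0*np.outer(th,r)],-1)
        q=proj(f,P.reshape(-1,3)).astype(np.float32); v=cv2.remap(ch,q[:,0].reshape(len(th),-1),q[:,1].reshape(len(th),-1),cv2.INTER_LINEAR).mean(1); return v
    def pk(v):
        v=v-np.median(v); i=np.argmax(v); m=abs(th-th[i])<.35; ww=np.clip(v[m]-.3*v[i],0,None); return np.degrees((th[m]*ww).sum()/ww.sum()).round(1)
    print(n,u.round(2),C.round(4),'needle',pk(ring(255-g,.008,.015)),'red',pk(ring(red,.018,.027)))
E
python3 gauge.py p1.pkl
python3 - <<'E'
import pickle; t=pickle.load(open('top0.pkl','rb'));s=pickle.load(open('side0.pkl','rb')); pickle.dump((t,s),open('p0.pkl','wb'))
E
python3 gauge.py p0.pkl
```

```text
T [303.95 157.85] [ 0.641  -0.0132  0.116 ] needle -134.9 red -135.9
S [326.95 158.05] [ 0.6412 -0.0124  0.116 ] needle -138.5 red -138.0
T [303.95 157.86] [ 0.6409 -0.0132  0.116 ] needle -134.8 red -100.9
S [326.95 158.05] [ 0.6413 -0.0123  0.116 ] needle -139.8 red -85.0
```

{"op": "apply_moves", "data": {
  "jaw": [1,1,1,1,1],
  "translation": [
    [0.034,-0.035,0],
    [0.068,-0.07,0],
    [0.1,-0.105,0],
    [0.134,-0.14,0],
    [0.16,-0.17,0]
  ],
  "angular": [
    [0,0,2],
    [0,0,2],
    [0,0,2],
    [0,0,2],
    [0,0,2]
  ]
}}

```text
clock: 7.4
position: [0.5932, 0.125, 0.2018]
tool_rot: [-1.57, -0.001, -1.027]
force: [0.4, 0.5, 0.1]
grip_width: 0.0855
```

{"op": "apply_moves", "data": {
  "jaw": [1,1,1,1,1],
  "translation": [
    [0.0275,-0.0245,0],
    [0.0275,-0.0245,-0.04],
    [0.0275,-0.0245,-0.08],
    [0.0275,-0.0245,-0.11],
    [0.0275,-0.0245,-0.118]
  ],
  "angular": [
    [0,0,0],
    [0,0,0],
    [0,0,0],
    [0,0,0],
    [0,0,0]
  ]
}}

```text
clock: 7.9
position: [0.6175, 0.1025, 0.0806]
tool_rot: [-1.575, 0.001, -1.025]
force: [-0.4, -0.9, 0.0]
grip_width: 0.0856
```

{"op": "apply_moves", "data": {
  "jaw": [-0.6,-0.6,-0.6,-0.6,-0.6],
  "translation": [
    [0,0,0],
    [0,0,0],
    [0,0,0],
    [0,0,0],
    [0,0,0]
  ],
  "angular": [
    [0,0,0],
    [0,0,0],
    [0,0,0],
    [0,0,0],
    [0,0,0]
  ],
  "newtons": 50
}}

```text
clock: 8.4
position: [0.6201, 0.1033, 0.085]
tool_rot: [-1.568, -0.001, -1.025]
force: [1.1, 0.3, 10.2]
grip_width: 0.027
```

{"op": "apply_moves", "data": {
  "jaw": [-0.6,-0.6,-0.6,-0.6,-0.6],
  "translation": [
    [-0.001,0.001,0],
    [-0.001,0.001,0],
    [-0.001,0.001,0],
    [-0.001,0.001,0],
    [-0.001,0.001,0]
  ],
  "angular": [
    [0,0,-8],
    [0,0,-16],
    [0,0,-24],
    [0,0,-32],
    [0,0,-40]
  ]
}}

```text
clock: 8.9
position: [0.6191, 0.1033, 0.0848]
tool_rot: [-1.568, 0.0, -1.729]
force: [-1.1, -3.8, 6.5]
grip_width: 0.0271
```

{"op": "apply_moves", "data": {
  "jaw": [-0.6,-0.6,-0.6,-0.6,-0.6],
  "translation": [
    [0,0,0],
    [0,0,0],
    [0,0,0],
    [0,0,0],
    [0,0,0]
  ],
  "angular": [
    [0,0,-8],
    [0,0,-16],
    [0,0,-24],
    [0,0,-32],
    [0,0,-40]
  ]
}}

```text
clock: 9.4
position: [0.6184, 0.1039, 0.0846]
tool_rot: [-1.571, 0.001, -2.427]
force: [-4.3, -0.8, 7.8]
grip_width: 0.0272
```

{"op": "apply_moves", "data": {
  "jaw": [-0.6,-0.6,-0.6,-0.6,-0.6],
  "translation": [
    [0,0,0],
    [0,0,0],
    [0,0,0],
    [0,0,0],
    [0,0,0]
  ],
  "angular": [
    [0,0,-8],
    [0,0,-16],
    [0,0,-24],
    [0,0,-32],
    [0,0,-37.5]
  ]
}}

```text
clock: 9.9
position: [0.6181, 0.1047, 0.0844]
tool_rot: [-1.572, 0.0, -3.081]
force: [-4.9, 2.3, 8.8]
grip_width: 0.0269
```

{"op": "apply_moves", "data": {
  "jaw": [1,1,1,1,1],
  "translation": [
    [0,0,0],
    [0,0,0],
    [0,0,0],
    [0,0,0.01],
    [0,0,0.05]
  ],
  "angular": [
    [0,0,0],
    [0,0,0],
    [0,0,0],
    [0,0,0],
    [0,0,0]
  ]
}}

```text
clock: 10.4
position: [0.6164, 0.1037, 0.1317]
tool_rot: [-1.57, -0.005, -3.075]
force: [0.6, 0.5, 0.7]
grip_width: 0.0853
```

{"op": "apply_moves", "data": {
  "jaw": [1,1,1,1,1],
  "translation": [
    [0,0,0.05],
    [-0.04,0.03,0.08],
    [-0.08,0.06,0.1],
    [-0.12,0.09,0.1],
    [-0.16,0.12,0.1]
  ],
  "angular": [
    [0,0,8],
    [0,0,16],
    [0,0,24],
    [0,0,32],
    [0,0,40]
  ]
}}

```text
clock: 10.9
position: [0.4659, 0.2179, 0.2347]
tool_rot: [-1.571, 0.002, -2.372]
force: [0.6, 2.2, -1.2]
grip_width: 0.0854
```

{"op": "apply_moves", "data": {
  "jaw": [1,1,1,1,1],
  "translation": [
    [-0.01,0.03,0],
    [-0.02,0.06,0],
    [-0.03,0.09,0],
    [-0.03,0.12,0],
    [-0.03,0.12,0]
  ],
  "angular": [
    [0,0,8],
    [0,0,16],
    [0,0,24],
    [0,0,32],
    [0,0,40]
  ]
}}

```text
clock: 11.4
position: [0.4362, 0.341, 0.2338]
tool_rot: [-1.57, 0.001, -1.669]
force: [0.4, -1.1, -0.7]
grip_width: 0.0852
```

```bash
python3 - <<'E'
from h import *
import pickle
t=grab('top');b=grab('side'); pickle.dump((t,b),open('p2.pkl','wb'))
print('T',seg(t,(24,90,90),(34,255,255),(245,150,300,240)),'brass',seg(t,(10,80,60),(24,255,255),(245,150,285,190)))
print('S',seg(b,(24,90,90),(34,255,255),(255,135,320,220)))
a=cv2.resize(t['img'][140:235,235:310],(474,600),interpolation=cv2.INTER_CUBIC)
c=cv2.resize(b['img'][125:220,255:305],(316,600),interpolation=cv2.INTER_CUBIC)
cv2.imwrite('pics/e1.png',np.hstack([a,c]))
E
python3 gauge.py p2.pkl
```

```text
T [(14, [257.57, 162.07]), (84, [259.2, 178.9]), (5, [281.0, 215.0]), (5, [254.0, 228.0])] brass [(74, [263.55, 172.32]), (5, [256.0, 177.0]), (8, [282.88, 180.62])]
S [(35, [282.66, 163.11]), (15, [285.13, 204.0]), (18, [258.89, 208.33])]
T [303.95 157.85] [ 0.641  -0.0132  0.116 ] needle -134.9 red -135.9
S [326.95 158.05] [ 0.6412 -0.0123  0.116 ] needle -138.5 red -138.1
```

View pics/e1.png

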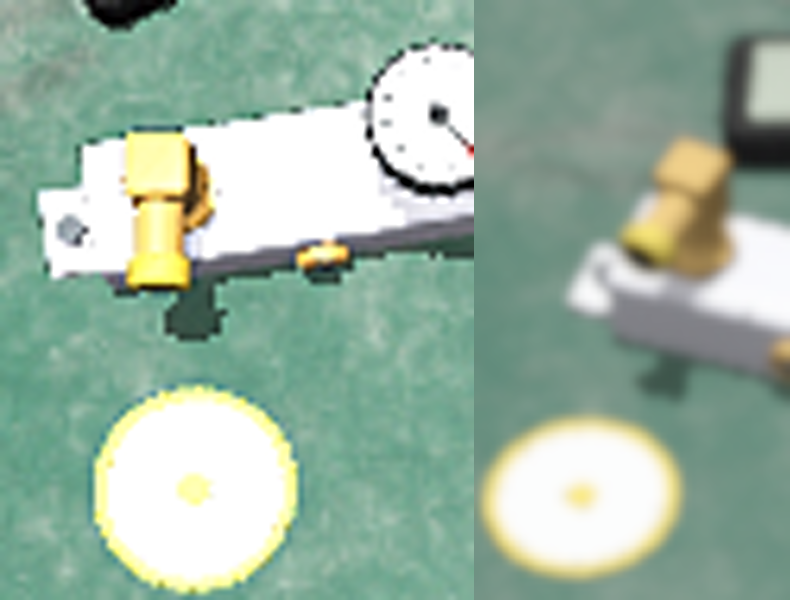

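```bash
python3 - <<'E'
from h import *
import pickle
t,b=pickle.load(open('p2.pkl','rb'))
ang=lambda a,c:np.degrees(np.arctan2(c[1]-a[1],c[0]-a[0])).round(1)
ax=onz(t,[259.6,165.3],.111)[0]; col=onz(t,[259.6,182.2],.1105)[0]; my=onz(t,[265.4,217.2],0)[0]
print(ax,col,ang(ax,col),'want',ang(ax,my), ang([.6182,.1043],my))
print(tri(t,(259.5,182.0),b,(282.5,163.3)))
# predicted collar outlines for the two headings
for d in(-176.4,-180,-172):
    u=np.array([np.cos(np.radians(d)),np.sin(np.radians(d)),0]); n=np.array([-u[1],u[0],0]); A=np.array([.6182,.1043,.096])
    P=[A+u*r+n*s for r in(.04,.05) for s in(-.0135,.0135)]
    print(d,proj(t,P).round(1).tolist(),proj(b,P).round(1).tolist())
# collar mask outline
for f,r in((t,(245,150,300,200)),(b,(270,150,300,175))):
    u0,v0,u1,v1=r; h=cv2.cvtColor(f['img'][v0:v1,u0:u1],cv2.COLOR_BGR2HSV); m=cv2.inRange(h,(24,120,90),(34,255,255))
    for v in range(v1-v0):
        x=np.nonzero(m[v])[0]
        if len(x)>3: print(v+v0,x.min()+u0,x.max()+u0)
E
```

```text
[0.61865368 0.10298177 0.111     ] [0.5735826  0.10095162 0.1105    ] -177.4 want -176.7 -176.1
[0.5771652  0.10385476 0.09317927]
-176.4 [[255.0, 181.6], [265.2, 181.3], [255.1, 185.3], [265.3, 185.0]] [[279.3, 161.2], [287.2, 164.1], [277.6, 163.5], [285.6, 166.4]]
-180 [[254.1, 181.3], [264.3, 181.6], [253.9, 185.0], [264.1, 185.3]] [[278.7, 160.8], [286.3, 164.0], [276.9, 163.0], [284.6, 166.2]]
-172 [[256.2, 181.9], [266.3, 180.8], [256.6, 185.6], [266.7, 184.5]] [[280.0, 161.8], [288.3, 164.2], [278.6, 164.1], [286.9, 166.6]]
170 255 258
180 257 283
181 256 264
182 255 264
183 255 264
184 255 263
161 281 284
162 279 285
163 279 286
164 280 286
165 282 286
```

{"op": "apply_moves", "data": {
  "jaw": [1,1,1,1,1],
  "translation": [
    [0.02,-0.042,0],
    [0.04,-0.084,0],
    [0.06,-0.126,0],
    [0.08,-0.168,0],
    [0.1,-0.21,0]
  ],
  "angular": [
    [0,0,4],
    [0,0,8],
    [0,0,12],
    [0,0,16],
    [0,0,20]
  ]
}}

```text
clock: 12.0
position: [0.5376, 0.1243, 0.234]
tool_rot: [-1.57, -0.0, -1.334]
force: [1.2, 0.5, -0.1]
grip_width: 0.0854
```

{"op": "apply_moves", "data": {
  "jaw": [1,1,1,1,1],
  "translation": [
    [0.02,-0.042,0],
    [0.04,-0.084,0],
    [0.06,-0.126,0],
    [0.08,-0.168,0],
    [0.1,-0.21,0]
  ],
  "angular": [
    [0,0,4],
    [0,0,8],
    [0,0,12],
    [0,0,16],
    [0,0,17]
  ]
}}

```text
clock: 12.5
position: [0.6372, -0.0859, 0.234]
tool_rot: [-1.571, -0.001, -1.037]
force: [0.8, 1.0, 0.7]
grip_width: 0.0855
```

{"op": "apply_moves", "data": {
  "jaw": [1,1,1,1,1],
  "translation": [
    [0.015,-0.03,0],
    [0.027,-0.051,0],
    [0.027,-0.051,-0.03],
    [0.027,-0.051,-0.05],
    [0.027,-0.051,-0.05]
  ],
  "angular": [
    [0,0,0],
    [0,0,0],
    [0,0,0],
    [0,0,0],
    [0,0,0]
  ]
}}

```text
clock: 13.0
position: [0.6623, -0.1347, 0.1812]
tool_rot: [-1.574, 0.002, -1.039]
force: [0.4, -0.1, -0.6]
grip_width: 0.0852
```

{"op": "apply_moves", "data": {
  "jaw": [1,1],
  "translation": [
    [0,0,0],
    [0,0,0]
  ],
  "angular": [
    [0,0,0],
    [0,0,0]
  ]
}}

```text
clock: 13.2
position: [0.6645, -0.1342, 0.1849]
tool_rot: [-1.569, -0.001, -1.035]
force: [-0.9, 0.1, -0.2]
grip_width: 0.0853
```

{"op": "apply_moves", "data": {
  "jaw": [1,1,1,1,1],
  "translation": [
    [-0.001,0.004,-0.03],
    [-0.001,0.004,-0.06],
    [-0.001,0.004,-0.085],
    [-0.001,0.004,-0.101],
    [-0.001,0.004,-0.101]
  ],
  "angular": [
    [0,0,0.6],
    [0,0,0.6],
    [0,0,0.6],
    [0,0,0.6],
    [0,0,0.6]
  ]
}}

```text
clock: 13.7
position: [0.6625, -0.1297, 0.0812]
tool_rot: [-1.572, 0.001, -1.024]
force: [-0.3, -1.1, 1.3]
grip_width: 0.085
```

{"op": "apply_moves", "data": {
  "jaw": [-0.6,-0.6,-0.6,-0.6,-0.6],
  "translation": [
    [0,0,0],
    [0,0,0],
    [0,0,0],
    [0,0,0],
    [0,0,0]
  ],
  "angular": [
    [0,0,0],
    [0,0,0],
    [0,0,0],
    [0,0,0],
    [0,0,0]
  ],
  "newtons": 50
}}

```text
clock: 14.2
position: [0.6633, -0.13, 0.0831]
tool_rot: [-1.57, -0.0, -1.024]
force: [-3.1, 0.1, 8.4]
grip_width: 0.0272
```

{"op": "apply_moves", "data": {
  "jaw": [-0.6,-0.6,-0.6,-0.6,-0.6],
  "translation": [
    [0,0,0],
    [0,0,0],
    [0,0,0],
    [0,0,0],
    [0,0,0]
  ],
  "angular": [
    [0,0,-8],
    [0,0,-16],
    [0,0,-24],
    [0,0,-32],
    [0,0,-40]
  ]
}}

```text
clock: 14.7
position: [0.6641, -0.1299, 0.0831]
tool_rot: [-1.568, 0.0, -1.727]
force: [2.0, -0.0, 1.9]
grip_width: 0.0266
```

{"op": "apply_moves", "data": {
  "jaw": [-0.6,-0.6,-0.6,-0.6,-0.6],
  "translation": [
    [0,0,0],
    [0,0,0],
    [0,0,0],
    [0,0,0],
    [0,0,0]
  ],
  "angular": [
    [0,0,-8],
    [0,0,-16],
    [0,0,-24],
    [0,0,-32],
    [0,0,-40]
  ]
}}

```text
clock: 15.2
position: [0.6647, -0.1303, 0.0831]
tool_rot: [-1.567, 0.002, -2.425]
force: [9.1, -4.6, -4.1]
grip_width: 0.0269
```

{"op": "apply_moves", "data": {
  "jaw": [-0.6,-0.6,-0.6,-0.6,-0.6],
  "translation": [
    [0,0,0],
    [0,0,0],
    [0,0,0],
    [0,0,0],
    [0,0,0]
  ],
  "angular": [
    [0,0,-8],
    [0,0,-16],
    [0,0,-24],
    [0,0,-25.5],
    [0,0,-25.5]
  ]
}}

```text
clock: 15.7
position: [0.6649, -0.1308, 0.083]
tool_rot: [-1.567, 0.003, -2.866]
force: [10.2, -6.8, -3.1]
grip_width: 0.0269
```

{"op": "apply_moves", "data": {
  "jaw": [1,1,1,1,1],
  "translation": [
    [0,0,0],
    [0,0,0],
    [0,0,0],
    [0,0,0.01],
    [0,0,0.05]
  ],
  "angular": [
    [0,0,0],
    [0,0,0],
    [0,0,0],
    [0,0,0],
    [0,0,0]
  ]
}}

```text
clock: 16.2
position: [0.6614, -0.1291, 0.1302]
tool_rot: [-1.573, -0.005, -2.865]
force: [0.1, 1.1, 1.4]
grip_width: 0.0854
```

{"op": "apply_moves", "data": {
  "jaw": [1,1,1,1,1],
  "translation": [
    [0,0,0.05],
    [-0.04,-0.02,0.08],
    [-0.08,-0.04,0.1],
    [-0.12,-0.06,0.12],
    [-0.16,-0.08,0.14]
  ],
  "angular": [
    [0,0,8],
    [0,0,16],
    [0,0,24],
    [0,0,32],
    [0,0,40]
  ]
}}

```text
clock: 16.7
position: [0.5018, -0.2103, 0.2733]
tool_rot: [-1.57, 0.0, -2.161]
force: [0.5, -0.9, 1.7]
grip_width: 0.0854
```

{"op": "apply_moves", "data": {
  "jaw": [1,1,1,1,1],
  "translation": [
    [-0.01,0.045,0],
    [-0.02,0.09,0],
    [-0.03,0.135,0],
    [-0.04,0.18,0],
    [-0.05,0.22,0]
  ],
  "angular": [
    [0,0,8],
    [0,0,16],
    [0,0,24],
    [0,0,32],
    [0,0,34]
  ]
}}

```text
clock: 17.2
position: [0.4529, 0.0122, 0.2727]
tool_rot: [-1.57, 0.001, -1.568]
force: [1.5, -0.3, -0.0]
grip_width: 0.0854
```

{"op": "apply_moves", "data": {
  "jaw": [1,1,1,1,1],
  "translation": [
    [-0.01,0.045,0],
    [-0.02,0.09,0],
    [-0.03,0.135,0],
    [-0.03,0.18,0],
    [-0.03,0.22,0]
  ],
  "angular": [
    [0,0,0],
    [0,0,0],
    [0,0,0],
    [0,0,0],
    [0,0,0]
  ]
}}

```text
clock: 17.7
position: [0.4231, 0.2325, 0.2728]
tool_rot: [-1.57, 0.001, -1.573]
force: [1.0, 0.1, 0.6]
grip_width: 0.0852
```

```bash
python3 - <<'E'
from h import *
import pickle
t=grab('top');b=grab('side'); pickle.dump((t,b),open('p3.pkl','wb'))
print('T',seg(t,(95,90,90),(125,255,255),(335,140,380,225)),'S',seg(b,(95,90,90),(125,255,255),(340,150,395,245)))
print('cup', seg(t,(0,0,200),(180,90,255),(380,225,450,295)), seg(b,(0,0,190),(180,90,255),(350,250,430,325)))
a=cv2.resize(t['img'][138:228,325:385],(400,600),interpolation=cv2.INTER_CUBIC)
c=cv2.resize(b['img'][155:245,335:395],(400,600),interpolation=cv2.INTER_CUBIC)
cv2.imwrite('pics/f1.png',np.hstack([a,c]))
E
python3 gauge.py p3.pkl
```

```text
T [(45, [352.09, 168.2]), (174, [356.67, 203.64]), (18, [356.0, 203.67])] S [(34, [363.41, 183.68]), (110, [354.83, 229.68]), (7, [355.0, 226.71])]
cup [(286, [389.95, 233.12]), (9, [404.0, 225.44]), (6, [414.83, 226.83]), (5, [430.8, 235.0]), (6, [415.67, 238.83]), (8, [410.62, 239.62]), (5, [418.6, 241.6]), (141, [434.16, 248.5]), (10, [421.2, 245.9]), (6, [405.83, 256.0]), (148, [411.97, 279.56]), (5, [410.2, 289.8])] [(115, [370.19, 252.97]), (160, [407.42, 283.85]), (170, [371.3, 299.58])]
T [303.95 157.84] [ 0.641  -0.0132  0.116 ] needle -135.0 red -135.9
S [326.94 158.05] [ 0.6412 -0.0123  0.116 ] needle -138.5 red -138.0
```

View pics/f1.png

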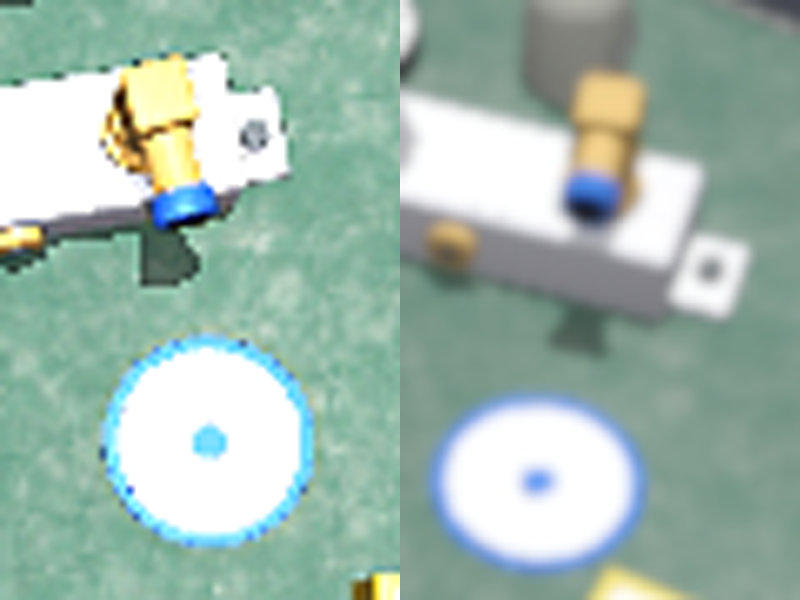

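```bash
python3 - <<'E'
from h import *
import pickle
t,b=pickle.load(open('p3.pkl','rb'))
ang=lambda a,c:np.degrees(np.arctan2(c[1]-a[1],c[0]-a[0])).round(1)
ax=onz(t,[348.6,151.75],.111)[0]; col=onz(t,[352.1,168.2],.105)[0]; mb=onz(t,[356,203.9],0)[0]
print(ax,col,ang(ax,col),'want',ang(ax,mb))
axs=onz(b,[335+208/6.67-.5,155+97/6.67-.5],.111)[0]; cs=onz(b,[363.4,184.0],.098)[0]; ms=onz(b,[355.2,227],0)[0]
print(axs,cs,ang(axs,cs),'want',ang(axs,ms),'tri',tri(t,[352.1,168.5],b,[363.4,183.8]))
for d in(-164.3,-168,-160):
    u=np.array([np.cos(np.radians(d)),np.sin(np.radians(d)),0]); P=np.array([.6637,-.13,.096])+u*.045
    print(d,proj(t,P),proj(b,P))
a=cv2.resize(t['img'][205:265,360:420],(600,600),interpolation=cv2.INTER_CUBIC)
cv2.imwrite('pics/g1.png',a)
E
```

```text
[ 0.66238412 -0.13122183  0.111     ] [ 0.61934777 -0.14174626  0.105     ] -166.3 want -164.4
[ 0.66166325 -0.12950829  0.111     ] [ 0.61821568 -0.14463857  0.098     ] -160.8 want -164.4 tri [ 0.62106373 -0.14317763  0.0949113 ]
-164.3 [[351.87787364 168.56390345]] [[362.93808545 183.60990058]]
-168 [[350.82589376 168.7875094 ]] [[361.94979911 183.40817969]]
-160 [[353.0770371  168.22080152]] [[364.10284144 183.78255056]]
```

View pics/g1.png

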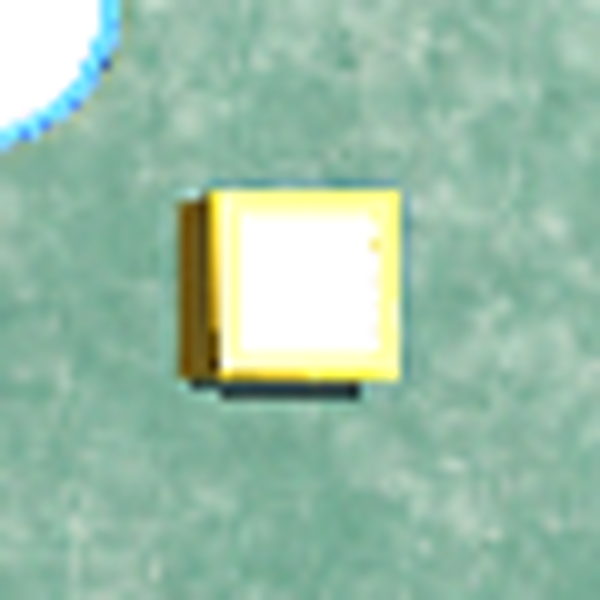

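```bash
python3 - <<'E'
from h import *
import pickle
t,b=pickle.load(open('p3.pkl','rb'))
c=onz(t,(np.array([[208,190],[402,190],[402,382],[216,382]])/10+[359.5,204.5]),.06)
print(c.round(4),c.mean(0)); d=np.diff(np.vstack([c,c[:1]]),axis=0); print(np.linalg.norm(d,axis=1),np.degrees(np.arctan2(d[:,1],d[:,0]))%90)
sc=seg(b,(0,0,190),(180,90,255),(350,235,395,280)); print(sc)
print(tri(t,[390.1,233.1],b,max(sc)[1]),onz(b,max(sc)[1],.06))
E
```

```text
[[ 0.4775 -0.2258  0.06  ]
 [ 0.4789 -0.279   0.06  ]
 [ 0.4267 -0.2787  0.06  ]
 [ 0.4255 -0.2281  0.06  ]] [ 0.45215555 -0.25291236  0.06      ]
[0.05324212 0.05216423 0.05067974 0.05209548] [ 1.51291933 89.64209808  1.45861563  2.45818682]
[(66, [357.03, 236.59]), (224, [370.48, 249.61])]
[ 0.45160904 -0.25179874  0.06176383] [[ 0.4524428  -0.25120579  0.06      ]]
```

{"op": "apply_moves", "data": {
  "jaw": [1,1,1,1,1],
  "translation": [
    [0.003,-0.048,0],
    [0.006,-0.096,0],
    [0.009,-0.144,0],
    [0.012,-0.192,0],
    [0.015,-0.24,0]
  ],
  "angular": [
    [0,0,-8],
    [0,0,-16],
    [0,0,-24],
    [0,0,-32],
    [0,0,-40]
  ]
}}

```text
clock: 18.3
position: [0.4383, -0.0118, 0.2727]
tool_rot: [-1.571, 0.001, -2.277]
force: [1.7, 0.2, -0.1]
grip_width: 0.0857
```

{"op": "apply_moves", "data": {
  "jaw": [1,1,1,1,1],
  "translation": [
    [0.003,-0.048,-0.02],
    [0.006,-0.096,-0.04],
    [0.009,-0.144,-0.06],
    [0.012,-0.192,-0.08],
    [0.014,-0.24,-0.1]
  ],
  "angular": [
    [0,0,-8],
    [0,0,-16],
    [0,0,-24],
    [0,0,-32],
    [0,0,-40]
  ]
}}

```text
clock: 18.8
position: [0.4521, -0.2421, 0.1757]
tool_rot: [-1.571, 0.001, -2.975]
force: [1.9, 1.2, 1.1]
grip_width: 0.0855
```

{"op": "apply_moves", "data": {
  "jaw": [1,1,1,1],
  "translation": [
    [0,-0.004,-0.03],
    [0,-0.004,-0.03],
    [0,-0.004,-0.03],
    [0,-0.004,-0.03]
  ],
  "angular": [
    [0,0,-8],
    [0,0,-8.5],
    [0,0,-8.5],
    [0,0,-8.5]
  ]
}}

```text
clock: 19.2
position: [0.453, -0.2434, 0.1473]
tool_rot: [-1.571, 0.002, -3.114]
force: [1.3, 1.4, 0.2]
grip_width: 0.0853
```

{"op": "apply_moves", "data": {
  "jaw": [1,1,1,1,1],
  "translation": [
    [-0.001,-0.0085,-0.03],
    [-0.001,-0.0085,-0.065],
    [-0.001,-0.0085,-0.095],
    [-0.001,-0.0085,-0.115],
    [-0.001,-0.0085,-0.127]
  ],
  "angular": [
    [0,0,0],
    [0,0,0],
    [0,0,0],
    [0,0,0],
    [0,0,0]
  ]
}}

```text
clock: 19.7
position: [0.452, -0.2516, 0.0189]
tool_rot: [-1.571, 0.001, -3.114]
force: [0.2, -0.1, 0.1]
grip_width: 0.0853
```

{"op": "apply_moves", "data": {
  "jaw": [-0.3,-0.3,-0.3,-0.3,-0.3],
  "translation": [
    [0,0,0],
    [0,0,0],
    [0,0,0],
    [0,0,0],
    [0,0,0]
  ],
  "angular": [
    [0,0,0],
    [0,0,0],
    [0,0,0],
    [0,0,0],
    [0,0,0]
  ],
  "newtons": 30
}}

```text
clock: 20.2
position: [0.4521, -0.2525, 0.0203]
tool_rot: [-1.57, 0.002, -3.117]
force: [-0.6, 1.9, 7.9]
grip_width: 0.0499
```

{"op": "apply_moves", "data": {
  "jaw": [-0.3,-0.3,-0.3,-0.3,-0.3],
  "translation": [
    [0,0,0.03],
    [0,0,0.07],
    [0.01,0.03,0.1],
    [0.02,0.06,0.11],
    [0.03,0.1,0.11]
  ],
  "angular": [
    [0,0,0],
    [0,0,0],
    [0,0,-1.4],
    [0,0,-1.4],
    [0,0,-1.4]
  ],
  "newtons": 40
}}

```text
clock: 20.7
position: [0.4826, -0.1523, 0.1316]
tool_rot: [-1.57, 0.004, 3.14]
force: [1.2, 0.4, -0.3]
grip_width: 0.0493
```

{"op": "apply_moves", "data": {
  "jaw": [-0.3,-0.3,-0.3,-0.3,-0.3],
  "translation": [
    [0.01,0.04,0],
    [0.02,0.08,0],
    [0.025,0.12,0],
    [0.025,0.12,0],
    [0.025,0.12,0]
  ],
  "angular": [
    [0,0,0],
    [0,0,0],
    [0,0,0],
    [0,-7,0],
    [0,-14,0]
  ]
}}

```text
clock: 21.2
position: [0.5069, -0.0312, 0.1297]
tool_rot: [-1.569, 0.249, -3.138]
force: [2.3, 0.7, -2.2]
grip_width: 0.0499
```

{"op": "apply_moves", "data": {
  "jaw": [-0.3,-0.3,-0.3,-0.3,-0.3],
  "translation": [
    [0,0,0],
    [0,0,0],
    [0,0,0],
    [0,0,0],
    [0,0,0]
  ],
  "angular": [
    [0,-8,0],
    [0,-16,0],
    [0,-24,0],
    [0,-32,0],
    [0,-40,0]
  ]
}}

```text
clock: 21.7
position: [0.5214, -0.0412, 0.2371]
tool_rot: [-1.593, 0.591, 3.14]
force: [-0.6, 0.2, -0.5]
grip_width: 0.0493
```

```bash
python3 - <<'E'
from h import *
s=observe();print(s['qpos'].round(3),s['position'],s['tool_rot'])
E
```

```text
[-0.683  0.182  0.746  2.36  -1.262  0.162 -0.337] [ 0.52141451 -0.04115426  0.23709675] [-1.59320903  0.59137292  3.14046173]
```

```bash
cat > kin.py <<'E'
import numpy as np, itertools
from scipy.spatial.transform import Rotation as Ro
from scipy.optimize import least_squares
D=[([-1.24419414,0.52194652,-0.03631357,1.59993489,0.02116864,1.02109136,-0.11278141],[.24145979,.57615233,.22689411],[-1.57179164,0,-.396823]),
([-0.683,0.182,0.746,2.36,-1.262,0.162,-0.337],[.52141451,-.04115426,.23709675],[-1.59320903,.59137292,3.14046173])]
def fk(q,sg,L):
    R=np.eye(3);p=np.array([0,0,L[0]])
    for i in range(7):
        ax='zyzyzyz'[i]; R=R@Ro.from_euler(ax,sg[i]*q[i]).as_matrix()
        if i in(1,3,6): p=p+R@[0,0,L[{1:1,3:2,6:3}[i]]]
    return p,R
if __name__=='__main__':
    tool=[]
    for sg in itertools.product((1,-1),repeat=7):
        if sg[1]!=1: continue
        A=[fk(d[0],sg,[0,0,0,0])[1].T@Ro.from_euler('xyz',d[2]).as_matrix() for d in D]
        e=Ro.from_matrix(A[0]@A[1].T).magnitude()
        if e<.1:
            f=lambda L:np.concatenate([fk(d[0],sg,L)[0]-d[1] for d in D]); s=least_squares(f,[.36,.42,.4,.25])
            print(sg,e.round(3),s.x.round(4),np.abs(s.fun).max().round(4),A[0].round(2).tolist())
E
python3 kin.py
```

```text
Traceback (most recent call last):
  File "kin.py", line 20, in <module>
    print(sg,e.round(3),s.x.round(4),np.abs(s.fun).max().round(4),A[0].round(2).tolist())
             ^^^^^^^
AttributeError: 'float' object has no attribute 'round'
```

```bash
sed -i 's/e.round(3)/round(e,3)/' kin.py; python3 kin.py
```

```text
(-1, 1, -1, 1, -1, 1, -1) 0.001 [0.447  0.4267 0.4765 0.3242] 0.0596 [[-0.0, 0.0, -1.0], [-1.0, 0.0, 0.0], [0.0, 1.0, 0.0]]
```

{"op": "apply_moves", "data": {
  "jaw": [-0.3,-0.3,-0.3,-0.3,-0.3],
  "translation": [
    [0,0.0,0],
    [0,0,0],
    [0,0,0],
    [0,0,0],
    [0,0.0,0]
  ],
  "angular": [
    [0,8,0],
    [0,16,0],
    [0,24,0],
    [0,32,0],
    [0,34,0]
  ]
}}

```text
clock: 22.2
position: [0.5209, -0.0404, 0.2369]
tool_rot: [-1.59, -0.009, -3.14]
force: [0.2, 1.3, 1.1]
grip_width: 0.0493
```

```bash
python3 - <<'E'
from h import *
s=observe();print(s['qpos'].tolist(),s['position'],s['tool_rot'],s['grip_width'])
E
```

```text
[-0.7493473530576384, 0.5801328318828249, 1.0725079212822006, 1.8824539759978116, -0.6046918034004121, 1.0585019303925982, -0.990681751493057] [ 0.5209089  -0.04036113  0.2369111 ] [-1.58974587 -0.00918    -3.14031235] 0.049342441295057965
```

{"op": "apply_moves", "data": {
  "jaw": [-0.3,-0.3,-0.3,-0.3,-0.3],
  "translation": [
    [0,0.01,0],
    [0,0.02,0],
    [0,0.03,0],
    [0,0.04,0],
    [0,0.04,0.0]
  ],
  "angular": [
    [0,0,8.5],
    [0,0,17],
    [0,0,25.5],
    [0,0,34],
    [0,0,42.5]
  ]
}}

```text
clock: 22.7
position: [0.5212, 0.0005, 0.236]
tool_rot: [-1.591, -0.003, -2.391]
force: [0.3, -1.0, -1.6]
grip_width: 0.0494
```

{"op": "apply_moves", "data": {
  "jaw": [-0.3,-0.3,-0.3,-0.3,-0.3],
  "translation": [
    [0,0.01,0],
    [0,0.02,0],
    [0,0.03,0],
    [0,0.04,0],
    [0,0.04,0.0]
  ],
  "angular": [
    [0,0,8.5],
    [0,0,17],
    [0,0,25.5],
    [0,0,34],
    [0,0,42.5]
  ]
}}

```text
clock: 23.2
position: [0.5212, 0.0405, 0.2361]
tool_rot: [-1.59, -0.003, -1.649]
force: [-0.4, -0.2, -0.3]
grip_width: 0.0492
```

{"op": "apply_moves", "data": {
  "jaw": [-0.3,-0.3,-0.3,-0.3,-0.3],
  "translation": [
    [0,0.0,0],
    [0,0,0],
    [0,0,0],
    [0,0,0],
    [0,0,0.0]
  ],
  "angular": [
    [0,0,5],
    [-8,0,5],
    [-16,0,5],
    [-24,0,5],
    [-32,0,5]
  ]
}}

```text
clock: 23.7
position: [0.5217, 0.0397, 0.2371]
tool_rot: [-1.56, -0.566, -1.577]
force: [0.3, -0.6, -2.1]
grip_width: 0.0493
```

```bash
python3 - <<'E'
from h import *
s=observe();print(s['qpos'].tolist(),s['position'],s['tool_rot'],s['grip_width'])
E
```

```text
[-1.0795213986245928, 0.6380838092831876, 0.8672105400660991, 1.8389132131850923, 0.08455644345629051, 1.0203066677863948, -0.3350265017220816] [0.52171811 0.03971615 0.23711756] [-1.55991683 -0.56588732 -1.57691179] 0.04928900032115685
```

{"op": "apply_moves", "data": {
  "jaw": [-0.3,-0.3,-0.3,-0.3,-0.3],
  "translation": [
    [0,0.0,0],
    [0,0,0],
    [0,0,0],
    [0,0,-0.03],
    [0,0,-0.06]
  ],
  "angular": [
    [-8,0,0],
    [-16,0,0],
    [-24,0,0],
    [-32,0,0],
    [-35,0,0]
  ]
}}

```text
clock: 24.2
position: [0.5216, 0.0413, 0.1743]
tool_rot: [-1.555, -1.177, -1.579]
force: [-0.5, 1.2, -0.9]
grip_width: 0.0496
```

```bash
python3 - <<'E'
from h import *
from scipy.spatial.transform import Rotation as Ro
s=observe();print(s['qpos'].round(3).tolist(),s['position'],s['tool_rot'],s['grip_width'],Ro.from_euler('xyz',s['tool_rot']).as_matrix().round(3).tolist())
E
```

```text
[-1.223, 1.143, 0.903, 1.76, 0.231, 1.137, -0.603] [0.52161664 0.04129573 0.17432516] [-1.55507096 -1.17716922 -1.57901385] 0.049618617005652975 [[-0.003, 0.008, 1.0], [-0.384, -0.924, 0.006], [0.924, -0.383, 0.006]]
```

{"op": "apply_moves", "data": {
  "jaw": [-0.3,-0.3,-0.3,-0.3,-0.3],
  "translation": [
    [-0.03,-0.02,-0.02],
    [-0.07,-0.04,-0.05],
    [-0.07,-0.04,-0.08],
    [-0.07,-0.04,-0.1],
    [-0.07,-0.04,-0.1]
  ],
  "angular": [
    [0,0,0],
    [0,0,0],
    [0,0,0],
    [0,0,0],
    [0,0,0]
  ]
}}

```text
clock: 24.7
position: [0.4512, -0.0002, 0.0743]
tool_rot: [-1.56, -1.173, -1.577]
force: [0.2, -0.1, 0.7]
grip_width: 0.0495
```

{"op": "apply_moves", "data": {
  "jaw": [-0.3,-0.3,-0.3,-0.3,-0.3],
  "translation": [
    [0,0,-0.015],
    [0,0,-0.03],
    [0,0,-0.036],
    [0,0,-0.04],
    [0,0,-0.042]
  ],
  "angular": [
    [0,0,0],
    [0,0,0],
    [0,0,0],
    [0,0,0],
    [0,0,0]
  ]
}}

```text
clock: 25.2
position: [0.4513, -0.0009, 0.0331]
tool_rot: [-1.558, -1.173, -1.581]
force: [-0.7, -0.8, -0.9]
grip_width: 0.0495
```

{"op": "apply_moves", "data": {
  "jaw": [1,1,1,1,1],
  "translation": [
    [0,0,-0.001],
    [0,0,-0.001],
    [0,0,-0.001],
    [0,0,-0.001],
    [0,0,-0.001]
  ],
  "angular": [
    [0,0,0],
    [0,0,0],
    [0,0,0],
    [0,0,0],
    [0,0,0]
  ]
}}

```text
clock: 25.7
position: [0.4512, -0.0008, 0.0323]
tool_rot: [-1.558, -1.173, -1.581]
force: [1.3, 0.2, 0.6]
grip_width: 0.0851
```

{"op": "apply_moves", "data": {
  "jaw": [1,1,1,1,1],
  "translation": [
    [0,0.02,0.01],
    [0,0.05,0.03],
    [0,0.09,0.06],
    [0,0.12,0.1],
    [0,0.14,0.14]
  ],
  "angular": [
    [0,0,0],
    [0,0,0],
    [0,0,0],
    [0,0,0],
    [0,0,0]
  ]
}}

```text
clock: 26.2
position: [0.4511, 0.1413, 0.1735]
tool_rot: [-1.559, -1.172, -1.578]
force: [1.1, 0.5, 0.3]
grip_width: 0.0854
```

```bash
python3 - <<'E'
from h import *
import pickle
t=grab('top');b=grab('side'); pickle.dump((t,b),open('p4.pkl','wb'))
print(observe()['position'],proj(t,[.45,-.03,.03]),proj(b,[.45,-.03,.03]))
a=cv2.resize(t['img'][190:280,260:350],(400,400),interpolation=cv2.INTER_CUBIC)
c=cv2.resize(b['img'][180:270,250:340],(400,400),interpolation=cv2.INTER_CUBIC)
cv2.imwrite('pics/h1.png',np.hstack([a,c]))
E
```

```text
[0.45248135 0.14205719 0.17562911] [[308.41175705 232.21350068]] [[300.03832794 223.93478381]]
```

View pics/h1.png

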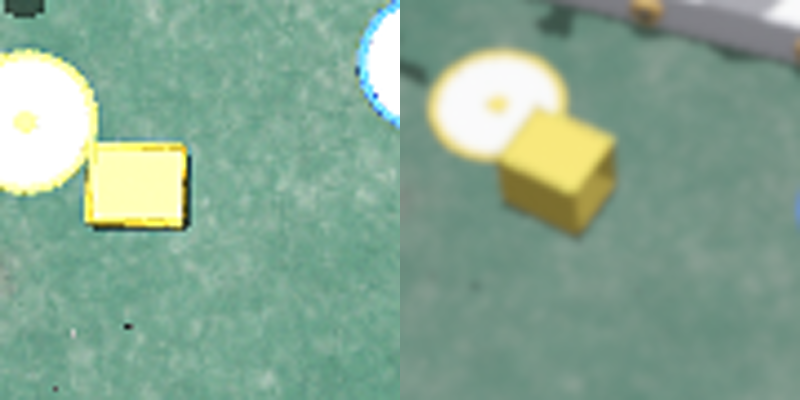

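{"op": "apply_moves", "data": {
  "jaw": [1,1,1,1,1],
  "translation": [
    [0,-0.02,0],
    [0,-0.04,0],
    [0,-0.06,0],
    [0,-0.08,0],
    [0,-0.1,0]
  ],
  "angular": [
    [8,0,0],
    [16,0,0],
    [24,0,0],
    [32,0,0],
    [40,0,0]
  ]
}}

```text
clock: 26.8
position: [0.4511, 0.0387, 0.1723]
tool_rot: [-1.563, -0.47, -1.575]
force: [0.5, -0.4, -0.9]
grip_width: 0.0856
```

{"op": "apply_moves", "data": {
  "jaw": [1,1,1,1,1],
  "translation": [
    [0,-0.01,0],
    [0,-0.02,0],
    [0,-0.04,0],
    [0,-0.04,0],
    [0,-0.04,0]
  ],
  "angular": [
    [8,0,0],
    [16,0,0],
    [24,0,0],
    [27.2,0,0],
    [27.2,0,0]
  ]
}}

```text
clock: 27.3
position: [0.4509, -0.004, 0.1727]
tool_rot: [-1.565, 0.004, -1.581]
force: [-0.0, 0.3, -0.6]
grip_width: 0.0853
```

```bash
python3 - <<'E'
from h import *
import pickle
t,b=pickle.load(open('p4.pkl','rb'))
c=onz(t,np.array([[88,144],[187,144],[186,222],[88,222]])/4.444+[259.5,189.5],.05)
print(c.round(4),c.mean(0)); d=np.diff(np.vstack([c,c[:1]]),axis=0); print(np.linalg.norm(d,axis=1),(np.degrees(np.arctan2(d[:,1],d[:,0]))+45)%90-45)
cs=onz(b,np.array([[139,105],[217,137],[173,193],[99,157]])/4.444+[249.5,179.5],.05); print(cs.round(4),cs.mean(0))
s=observe();print(s['qpos'].round(3).tolist(),s['position'],s['tool_rot'])
E
```

```text
[[ 0.4753  0.0506  0.05  ]
 [ 0.4769 -0.0105  0.05  ]
 [ 0.4289 -0.0114  0.05  ]
 [ 0.4274  0.0488  0.05  ]] [0.45210771 0.01937413 0.05      ]
[0.06118593 0.04799912 0.06017059 0.04794901] [1.51747083 1.03070134 1.46773877 2.24350567]
[[ 0.4746  0.049   0.05  ]
 [ 0.477  -0.0092  0.05  ]
 [ 0.4256 -0.0075  0.05  ]
 [ 0.4266  0.0491  0.05  ]] [0.45094287 0.02037619 0.05      ]
[-0.543, 0.37, 0.535, 2.121, -0.291, 0.714, 0.173] [ 0.45085672 -0.00396784  0.17272871] [-1.56541644  0.00395116 -1.58089054]
```

{"op": "apply_moves", "data": {
  "jaw": [1,1,1,1,1],
  "translation": [
    [0,0.018,-0.04],
    [0,0.018,-0.085],
    [0,0.018,-0.12],
    [0,0.018,-0.145],
    [0,0.018,-0.158]
  ],
  "angular": [
    [0,0,2],
    [0,0,2],
    [0,0,2],
    [0,0,2],
    [0,0,2]
  ]
}}

```text
clock: 27.8
position: [0.4497, 0.0166, 0.012]
tool_rot: [-1.57, -0.001, -1.541]
force: [0.7, 0.1, 1.2]
grip_width: 0.0857
```

{"op": "apply_moves", "data": {
  "jaw": [-0.3,-0.3,-0.3,-0.3,-0.3],
  "translation": [
    [0,0,0],
    [0,0,0],
    [0,0,0],
    [0,0,0],
    [0,0,0]
  ],
  "angular": [
    [0,0,0],
    [0,0,0],
    [0,0,0],
    [0,0,0],
    [0,0,0]
  ],
  "newtons": 30
}}

```text
clock: 28.3
position: [0.4516, 0.0173, 0.015]
tool_rot: [-1.566, 0.0, -1.54]
force: [-1.4, -0.7, 9.7]
grip_width: 0.0502
```

{"op": "apply_moves", "data": {
  "jaw": [-0.3,-0.3,-0.3,-0.3,-0.3],
  "translation": [
    [0,0,0.03],
    [0,0,0.07],
    [0,0,0.11],
    [0,0,0.12],
    [0,0,0.12]
  ],
  "angular": [
    [0,0,0],
    [0,0,0],
    [0,0,0],
    [-5,0,0],
    [-13,0,0]
  ],
  "newtons": 40
}}

```text
clock: 28.8
position: [0.4521, 0.0165, 0.1362]
tool_rot: [-1.571, -0.198, -1.543]
force: [0.8, 0.0, -2.7]
grip_width: 0.0497
```

{"op": "apply_moves", "data": {
  "jaw": [-0.3,-0.3,-0.3,-0.3,-0.3],
  "translation": [
    [0,0,0],
    [0,0,0],
    [0,0,0],
    [0,0,0],
    [0,0,0]
  ],
  "angular": [
    [-8,0,0],
    [-16,0,0],
    [-24,0,0],
    [-32,0,0],
    [-40,0,0]
  ]
}}

```text
clock: 29.3
position: [0.4512, 0.0186, 0.134]
tool_rot: [-1.606, -0.899, -1.521]
force: [1.0, -0.8, -1.5]
grip_width: 0.0493
```

{"op": "apply_moves", "data": {
  "jaw": [-0.3,-0.3,-0.3,-0.3,-0.3],
  "translation": [
    [0,0,0],
    [0,0,-0.02],
    [0,0,-0.045],
    [0,0,-0.07],
    [0,0,-0.08]
  ],
  "angular": [
    [-8,0,0],
    [-16,0,0],
    [-16,0,0],
    [-16,0,0],
    [-16,0,0]
  ]
}}

```text
clock: 29.8
position: [0.4504, 0.0174, 0.0517]
tool_rot: [-1.648, -1.174, -1.486]
force: [0.1, 0.6, 0.1]
grip_width: 0.05
```

```bash
python3 - <<'E'
from h import *
s=observe();print(s['qpos'].round(3).tolist(),s['position'],s['tool_rot'],s['grip_width'],s['force'])
E
```

```text
[-1.296, 1.348, 0.852, 1.905, 0.039, 0.924, -0.62] [0.45043382 0.01743337 0.05170965] [-1.64805575 -1.17425204 -1.48564766] 0.04999924292560144 [0.1122713  0.55790868 0.12999839]
```

{"op": "apply_moves", "data": {
  "jaw": [-0.3,-0.3,-0.3,-0.3,-0.3],
  "translation": [
    [0,0,-0.007],
    [0,0,-0.012],
    [0,0,-0.014],
    [0,0,-0.016],
    [0,0,-0.016]
  ],
  "angular": [
    [0,0,0],
    [0,0,0],
    [0,0,0],
    [0,0,0],
    [0,0,0]
  ]
}}

```text
clock: 30.3
position: [0.4508, 0.0173, 0.0376]
tool_rot: [-1.644, -1.173, -1.491]
force: [-0.2, 0.3, -0.1]
grip_width: 0.0493
```

{"op": "apply_moves", "data": {
  "jaw": [1,1,1,1,1],
  "translation": [
    [0,0,0],
    [0,0,0],
    [0,0,0],
    [0,0,0],
    [0,0,0]
  ],
  "angular": [
    [0,0,0],
    [0,0,0],
    [0,0,0],
    [0,0,0],
    [0,0,0]
  ]
}}

```text
clock: 30.8
position: [0.4507, 0.0171, 0.0374]
tool_rot: [-1.645, -1.174, -1.49]
force: [-0.8, -0.2, -0.0]
grip_width: 0.0853
```

{"op": "apply_moves", "data": {
  "jaw": [1,1,1,1,1],
  "translation": [
    [0,0.03,0.01],
    [0,0.07,0.02],
    [0,0.11,0.05],
    [0,0.13,0.09],
    [0,0.13,0.13]
  ],
  "angular": [
    [0,0,0],
    [0,0,0],
    [0,0,0],
    [0,0,0],
    [8,0,0]
  ]
}}

```text
clock: 31.3
position: [0.451, 0.1513, 0.1614]
tool_rot: [-1.63, -1.054, -1.496]
force: [1.9, 1.4, 1.4]
grip_width: 0.0853
```

```bash
python3 - <<'E'
from h import *
import pickle
t=grab('top');b=grab('side'); pickle.dump((t,b),open('p5.pkl','wb'))
a=cv2.resize(t['img'][200:260,265:325],(400,400),interpolation=cv2.INTER_CUBIC)
c=cv2.resize(b['img'][185:245,260:320],(400,400),interpolation=cv2.INTER_CUBIC)
cv2.imwrite('pics/i1.png',np.hstack([a,c]))
E
```

```text
(no output)
```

View pics/i1.png

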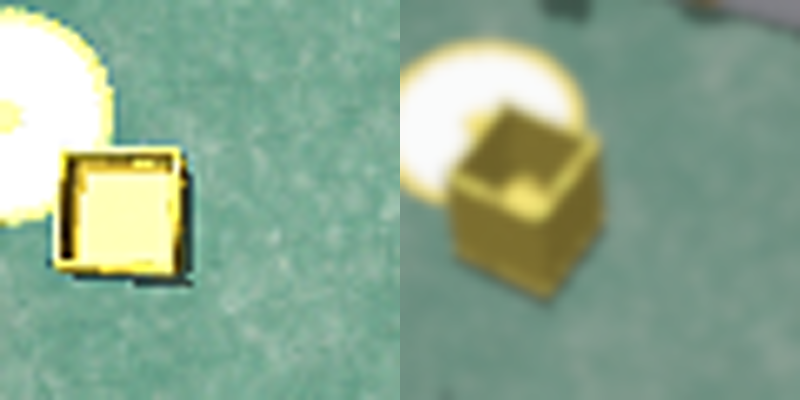

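```bash
python3 - <<'E'
from h import *
from scipy.spatial.transform import Rotation as Ro
import pickle
t,b=pickle.load(open('p5.pkl','rb'))
for f,q,o in((t,[[62,149],[183,149],[180,275],[54,271]],[264.5,199.5]),(b,[[108,100],[201,136],[141,221],[50,180]],[259.5,184.5])):
    c=onz(f,np.array(q)/6.667+o,.06); d=np.diff(np.vstack([c,c[:1]]),axis=0)
    print(c.mean(0).round(4),np.linalg.norm(d,axis=1).round(4),((np.degrees(np.arctan2(d[:,1],d[:,0]))+45)%90-45).round(1))
s=observe(); R=Ro.from_euler('xyz',s['tool_rot']); W=Ro.from_euler('xyz',[-90,0,-90],degrees=True)
print(s['position'],(W*R.inv()).as_rotvec(degrees=True),s['qpos'].round(2))
print(onz(t,[265.4,217.2],0), seg(t,(0,0,200),(180,60,255),(240,195,290,240)))
E
```

```text
[0.4498 0.0402 0.06  ] [0.0493 0.0511 0.051  0.0495] [ 1.5  0.6 -0.3 -1.4]
[0.4493 0.0407 0.06  ] [0.0459 0.0507 0.0457 0.0484] [3.6 1.6 0.8 1.9]
[0.45242948 0.14735408 0.16805733] [59.72444951 -0.62914921 -1.34538992] [-1.41  1.09  0.93  1.76  0.04  1.24 -0.55]
[[0.49130706 0.09558078 0.        ]] [(602, [265.09, 216.89]), (16, [277.56, 231.62]), (9, [285.89, 226.11]), (6, [289.0, 231.5]), (6, [273.0, 235.5]), (8, [287.12, 237.62])]
```

{"op": "apply_moves", "data": {
  "jaw": [1,1,1,1,1],
  "translation": [
    [0,-0.02,0],
    [0,-0.04,0],
    [0,-0.06,0],
    [0,-0.08,0],
    [0,-0.1,0]
  ],
  "angular": [
    [8,0,0],
    [16,0,0],
    [24,0,0],
    [32,0,0],
    [40,0,0]
  ]
}}

```text
clock: 31.9
position: [0.4508, 0.0469, 0.163]
tool_rot: [-1.579, -0.35, -1.538]
force: [2.0, -0.9, -0.9]
grip_width: 0.0853
```

{"op": "apply_moves", "data": {
  "jaw": [1,1,1,1,1],
  "translation": [
    [-0.002,-0.006,0],
    [-0.002,-0.006,0],
    [-0.002,-0.006,0],
    [-0.002,-0.006,0],
    [-0.002,-0.006,0]
  ],
  "angular": [
    [8,0,0],
    [16,0,0],
    [19.7,-0.6,-1.3],
    [19.7,-0.6,-1.3],
    [19.7,-0.6,-1.3]
  ]
}}

```text
clock: 32.4
position: [0.4487, 0.0409, 0.1625]
tool_rot: [-1.565, -0.012, -1.565]
force: [0.1, 0.2, 0.2]
grip_width: 0.0854
```

{"op": "apply_moves", "data": {
  "jaw": [1,1,1,1,1],
  "translation": [
    [0,0,0],
    [0,0,0],
    [0,0,0],
    [0,0,0],
    [0,0,0]
  ],
  "angular": [
    [0,0,8.5],
    [0,0,17],
    [0,0,25.5],
    [0,0,34],
    [0,0,42.5]
  ]
}}

```text
clock: 32.9
position: [0.4486, 0.0428, 0.1618]
tool_rot: [-1.567, -0.012, -0.812]
force: [-0.1, 0.4, 0.7]
grip_width: 0.0853
```

{"op": "apply_moves", "data": {
  "jaw": [1,1,1,1,1],
  "translation": [
    [0,0,0],
    [0,0,0],
    [0,0,0],
    [0,0,0],
    [0,0,0]
  ],
  "angular": [
    [0,0,8.5],
    [0,0,17],
    [0,0,25.5],
    [0,0,34],
    [0,0,42.5]
  ]
}}

```text
clock: 33.4
position: [0.4485, 0.0427, 0.1617]
tool_rot: [-1.567, -0.009, -0.071]
force: [-1.2, -0.6, 0.5]
grip_width: 0.0855
```

{"op": "apply_moves", "data": {
  "jaw": [1,1,1],
  "translation": [
    [0,0,0],
    [0,0,0],
    [0,0,0]
  ],
  "angular": [
    [0,0,6],
    [0,0,6],
    [0,0,6]
  ]
}}

```text
clock: 33.7
position: [0.4486, 0.0422, 0.162]
tool_rot: [-1.565, -0.01, 0.023]
force: [0.5, -0.1, -0.5]
grip_width: 0.0855
```

```bash
python3 - <<'E'
from h import *
s=observe();print(s['qpos'].round(3).tolist(),s['position'],s['tool_rot'],s['grip_width'],s['force'])
E
```

```text
[-0.369, 0.347, 0.181, 2.123, -0.105, 0.67, 1.477] [0.44862627 0.04221939 0.16197097] [-1.56533184 -0.00954594  0.02316569] 0.08549950829114585 [ 0.53923145 -0.07475121 -0.47442632]
```

{"op": "apply_moves", "data": {
  "jaw": [1,1,1,1,1],
  "translation": [
    [0.001,-0.0015,-0.04],
    [0.001,-0.0015,-0.08],
    [0.001,-0.0015,-0.11],
    [0.001,-0.0015,-0.13],
    [0.001,-0.0015,-0.14]
  ],
  "angular": [
    [-0.3,0.5,0],
    [-0.3,0.5,0],
    [-0.3,0.5,0],
    [-0.3,0.5,0],
    [-0.3,0.5,0]
  ]
}}

```text
clock: 34.2
position: [0.4489, 0.0402, 0.0207]
tool_rot: [-1.571, 0.001, 0.023]
force: [-0.3, -0.3, 0.0]
grip_width: 0.0852
```

{"op": "apply_moves", "data": {
  "jaw": [-0.3,-0.3,-0.3,-0.3,-0.3],
  "translation": [
    [0,0,0],
    [0,0,0],
    [0,0,0],
    [0,0,0],
    [0,0,0]
  ],
  "angular": [
    [0,0,0],
    [0,0,0],
    [0,0,0],
    [0,0,0],
    [0,0,0]
  ],
  "newtons": 25
}}

```text
clock: 34.7
position: [0.4504, 0.0401, 0.0236]
tool_rot: [-1.569, -0.004, 0.024]
force: [-2.2, 0.7, 10.4]
grip_width: 0.0499
```

{"op": "apply_moves", "data": {
  "jaw": [-0.3,-0.3,-0.3,-0.3,-0.3],
  "translation": [
    [0,0,0.01],
    [0.0,0.0,0.015],
    [0.02,0.03,0.015],
    [0.0415,0.0555,0.015],
    [0.0415,0.0555,0.015]
  ],
  "angular": [
    [0,0,0],
    [0,0,0],
    [0,0,0],
    [0,0,0],
    [0,0,0]
  ],
  "newtons": 35
}}

```text
clock: 35.2
position: [0.494, 0.0994, 0.0384]
tool_rot: [-1.567, -0.005, 0.028]
force: [0.1, -0.7, -1.1]
grip_width: 0.0494
```

{"op": "apply_moves", "data": {
  "jaw": [-0.3,-0.3],
  "translation": [
    [0,0,0],
    [0,0,0]
  ],
  "angular": [
    [0,0,0],
    [0,0,0]
  ]
}}

```text
clock: 35.4
position: [0.4908, 0.0948, 0.0378]
tool_rot: [-1.569, -0.002, 0.024]
force: [-0.4, 0.1, -0.4]
grip_width: 0.0497
```

{"op": "apply_moves", "data": {
  "jaw": [-0.3,-0.3,-0.3,-0.3],
  "translation": [
    [0.001,0.001,-0.006],
    [0.001,0.001,-0.011],
    [0.001,0.001,-0.014],
    [0.001,0.001,-0.014]
  ],
  "angular": [
    [0,0,0],
    [0,0,0],
    [0,0,0],
    [0,0,0]
  ]
}}

```text
clock: 35.8
position: [0.4921, 0.0961, 0.0232]
tool_rot: [-1.569, -0.001, 0.024]
force: [-0.9, -0.0, -0.9]
grip_width: 0.0496
```

{"op": "apply_moves", "data": {
  "jaw": [1,1,1,1,1],
  "translation": [
    [0,0,0],
    [0,0,0],
    [0,0,0],
    [0,0,0],
    [0,0,0.01]
  ],
  "angular": [
    [0,0,0],
    [0,0,0],
    [0,0,0],
    [0,0,0],
    [0,0,0]
  ]
}}

```text
clock: 36.3
position: [0.4917, 0.0963, 0.0331]
tool_rot: [-1.57, -0.0, 0.025]
force: [-0.1, 0.2, 0.3]
grip_width: 0.0854
```

{"op": "apply_moves", "data": {
  "jaw": [1,1,1,1,1],
  "translation": [
    [0,0,0.04],
    [0,0,0.08],
    [0,0,0.12],
    [-0.02,0.04,0.15],
    [-0.04,0.085,0.16]
  ],
  "angular": [
    [0,0,0],
    [0,0,0],
    [0,0,0],
    [0,0,0],
    [0,0,0]
  ]
}}

```text
clock: 36.8
position: [0.4546, 0.1779, 0.1961]
tool_rot: [-1.567, -0.006, 0.021]
force: [1.1, 1.2, 0.3]
grip_width: 0.0851
```

{"op": "apply_moves", "data": {
  "jaw": [1,1,1,1,1],
  "translation": [
    [-0.01,0.045,0],
    [-0.02,0.09,0.01],
    [-0.03,0.13,0.02],
    [-0.04,0.17,0.03],
    [-0.05,0.2,0.03]
  ],
  "angular": [
    [0,0,0],
    [0,0,0],
    [0,0,0],
    [0,0,0],
    [0,0,0]
  ]
}}

```text
clock: 37.3
position: [0.4031, 0.3808, 0.2246]
tool_rot: [-1.567, -0.003, 0.026]
force: [0.2, -1.2, 0.0]
grip_width: 0.0851
```

```bash
python3 - <<'E'
from h import *
import pickle
t=grab('top');b=grab('side'); pickle.dump((t,b),open('p6.pkl','wb'))
a=cv2.resize(t['img'][185:245,235:295],(400,400),interpolation=cv2.INTER_CUBIC)
c=cv2.resize(b['img'][165:225,240:300],(400,400),interpolation=cv2.INTER_CUBIC)
cv2.imwrite('pics/j1.png',np.hstack([a,c]))
print('bystanders',seg(t,(0,90,80),(8,255,255),(310,100,345,135)),seg(t,(95,90,60),(125,255,255),(415,140,450,175)),seg(t,(0,0,200),(180,60,255),(240,100,292,145)))
E
python3 gauge.py p6.pkl
```

```text
bystanders [(79, [325.91, 117.06])] [(40, [427.65, 156.95]), (65, [426.06, 162.95]), (9, [436.0, 156.89])] [(168, [253.57, 126.19])]
T [303.95 157.86] [ 0.6409 -0.0132  0.116 ] needle -134.8 red -135.9
S [326.95 158.05] [ 0.6412 -0.0123  0.116 ] needle -138.6 red -138.1
```

View pics/j1.png

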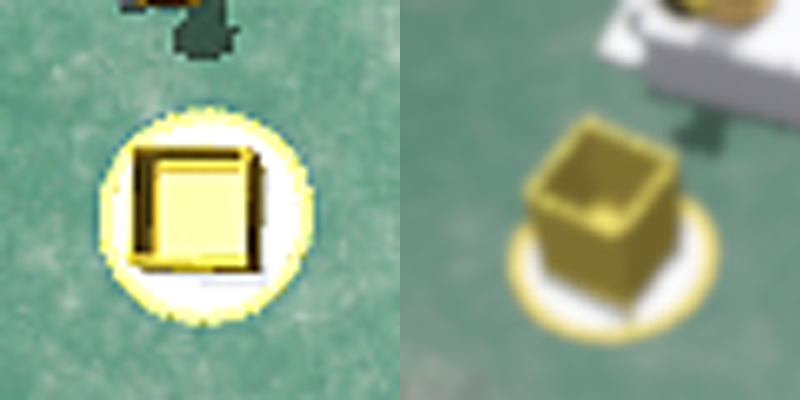

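```bash
python3 - <<'E'
from h import *
import pickle
t,b=pickle.load(open('p6.pkl','rb')); t0,b0=pickle.load(open('p0.pkl','rb'))
for f,q,o,m in((t,[[132,148],[256,148],[252,271],[130,269]],[234.5,184.5],[265.4,217.2]),(b,[[191,115],[281,155],[215,238],[125,191]],[239.5,164.5],[271.5,203.3])):
    c=onz(f,np.array(q)/6.667+o,.06).mean(0); print(c.round(4),'mark',onz(f,m,0)[0].round(4))
for r in((310,95,345,135),(415,140,460,175),(238,100,295,145),(335,140,380,225),(245,150,285,192)):
    u0,v0,u1,v1=r
    print(r,[round(float(np.abs(x['img'][v0:v1,u0:u1].astype(int)-t['img'][v0:v1,u0:u1]).mean()),2) for x in(t0,pickle.load(open('p3.pkl','rb'))[0])])
print(seg(t0,(95,90,60),(125,255,255),(415,140,450,175)))
print('blue collar',seg(t,(95,90,90),(125,255,255),(335,140,380,180)),'yel',seg(t,(24,90,90),(34,255,255),(245,150,285,192)))
E
```

```text
[0.49   0.0937 0.06  ] mark [0.4913 0.0956 0.    ]
[0.4921 0.0969 0.06  ] mark [0.4906 0.0971 0.    ]
(310, 95, 345, 135) [3.76, 6.69]
(415, 140, 460, 175) [3.82, 7.35]
(238, 100, 295, 145) [3.22, 6.05]
(335, 140, 380, 225) [10.52, 6.32]
(245, 150, 285, 192) [20.47, 5.12]
[(46, [427.91, 156.13]), (66, [426.06, 163.02]), (9, [436.0, 156.89])]
blue collar [(43, [352.35, 168.07])] yel [(14, [257.57, 162.07]), (79, [259.3, 179.35])]
```

```bash
python3 -c "
from workcell import workorder
print(workorder.job_done())"
```

```text
the job is handed in; nothing more can be done
None
```

The manifold is set up for purging and the job is handed in, at about 37 s on the robot clock. Only the yellow cup was out; no blue cup showed in either camera view.

- **Bezel:** I turned it about 77° counterclockwise so the red line lies under the needle. The last check showed the two about 1° apart in the top view and 0.5° in the side view, in opposite directions.
- **Elbows:** I screwed yellow on about 117.5° clockwise and blue about 105.5°.

| Elbow | Outlet angle (camera) | Angle to its mark | Gripper angle at release |
|---|---|---|---|
| Yellow | −177.4° (top view) | −176.7° | −176.5° |
| Blue | −166.3° (top view), −160.8° (side view) | −164.4° | −164.2° |

- **Disagreement on blue:** the two views differ by about 5.5° at this resolution. Their mean of −163.5° and the gripper angle both put it within about 1° of its mark.
- **Cup:** it was knocked about 5 cm aside during the run, so I measured it again. I turned it over in two 90° steps and stood it mouth-up on the yellow mark. Its rim centre is within about 2.5 mm of the mark centre in both views.
- **Bystanders:** the bottle, spool and meter show no movement in the final top picture.

**First bezel grip failed:** the fingertips sat about 19 mm higher than the description gives, so the jaws closed on top of the bezel and pushed on it with about 35 N. I saw no effect from this. I allowed for the offset in every grasp after that.

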